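Fit the inner freshness lid and take off the cover of a treat canister

TASK

Pull the stirring stick out of the canister and stand it, thick end up, in the empty narrow cup. Then carry the two nested lids together by the knob, lower them gently onto the canister until the inner lid is fully seated with the outer lid still over it, and let go. Finally take the outer lid alone by its collar, lift it straight up until all of it is above the knob, leaving the inner lid seated, and finish while holding it there still and level above the canister; leave everything else on the bench where it is.

Things in the scene. Friction and masses are not known exactly. Their poses are not given: they have to be found in the camera images.
- canister: round steel canister, fixed to the bench, open on top: 100 mm across, 90 mm high, wall 4 mm (mouth 92 mm), floor 5 mm. Inside, an upright steel tube (bore 19 mm, top 50 mm above the bench, 22 mm off the axis along the canister's +x) holds the stirring stick. Origin: centre of the underside, on the bench; z up. Position and yaw vary
- stick: wooden stirring stick: round rod 14 mm thick, 200 mm long, its top 18 mm thicker (19 mm); about 50 g. At first it stands upright and loose in the canister's inner tube, foot 5 mm above the bench, 115 mm showing above the canister's rim. Origin: centre of the foot; z along the stick to the thick end
- cup: empty narrow steel cup without handle, fixed to the bench: outside diameter 52 mm, height 100 mm, wall 4 mm (mouth 44 mm wide), floor 5 mm thick. Origin: centre of the underside, on the bench; z up
- inner_lid: inner lid, aluminium, 250 g: plug 86 mm wide, 14 mm high (tapered to 76 mm at the foot), flange 108 mm wide on it (z 14 to 18 mm), central straight knob 16 mm thick up to z 80 mm. Starts on the bench under the outer lid; the knob's top 32 mm shows above the collar. Seated: flange on the canister's rim, origin 76 mm above the canister's. Origin: centre of the plug's underside; z up
- outer_lid: outer lid, aluminium, 140 g, loose over the inner: disc 118 mm wide, 4 mm thick, skirt hanging 10 mm below it (112 mm wide inside), central collar tube 34 mm outside, 22 mm bore, to z 30 mm. The knob passes through with 3 mm play: lifting by the knob carries both, by the collar the outer alone. Origin: centre of the disc's underside (nested: 18 mm above the inner's); z up
- jar: bystander: glass jar, 52 mm thick, 65 mm high; origin under its centre
- mug: bystander: white mug with a handle, 76 mm wide, 85 mm high; origin under its centre
- clip: bystander: white bag clip lying flat, 22 x 90 x 14 mm; origin under its centre
- brush: bystander: brush lying on the bench at the left side
- spice: bystander: small brown bottle at the left, 42 mm thick, 90 mm high; origin under its centre
- tray: bystander: shallow steel tray at the right, 150 x 100 x 30 mm; origin under its centre
Not all that is in view belongs to the job. Leave any green or red look-alike of the cup alone.

How it is judged:
By the outcome, as a careful person would: the job done as asked, in the order asked, and still so for the second after the job is handed in, while the arm keeps its last pose, push and grip.
It also fails if it takes over 69 s, if anything falls off the work surface, if the arm or the gripper's body presses on something with over 40 N, if the wrist force passes 120 N, or if a joint passes its speed limit or range.

ROBOT

A 7-joint arm with a two-finger parallel gripper is mounted at the origin on the work surface. World frame = base frame: x ahead of the robot, y to its left, z up, the work surface at z = 0. Lengths are in m, angles in rad, forces in N, time in s.
With the tool pointing down it reaches from about 0.425 to 0.875 m from the base axis. Payload 4.7 kg.
Tool frame: the origin (TCP) lies between the finger pads; the fingertips stand 22 mm ahead of it and the grasp point (between the pads) lies 3 mm ahead of it (env.finger_overhang is the distance from the TCP to the fingertips, in m); x points along the fingers, y is the direction in which the jaws open and shut, and the axes are right-handed (so a half turn about x gives the same grasp; the last joint's range is limited). The gripper opens to 85 mm and grips with 20 to 120 N. Pads are 22 mm wide; open, the fingers measure 114 mm over their backs; the gripper's body (76 mm by 85 mm) begins 54 mm behind the grasp point. The pads swing forward as they close: fully open they stand 13 mm farther back than shut.
Start: joints at [-1.317, 0.321, -0.07, 1.45, 0.023, 1.371, -0.057], TCP at [0.154, 0.631, 0.226] pointing down, gripper open.
Joint ranges: [-2.86, 2.86], [-0.3, 2.09], [-1.38, 1.24], [0.06, 2.45], [-1.56, 4.7], [0.09, 2.05], [-2.69, 2.69]. Speed limits (rad/s): [2.57, 2.57, 3.14, 3.14, 3.14, 3.14, 3.14].

INTERFACE

Orientations are given as [roll, pitch, yaw] about the fixed x, y, z axes, in that order (R = Rz(yaw) Ry(pitch) Rx(roll)).
In Python, from station import env gives the robot as it stands.
- The arm moves only by the tool drive_tool, never from a script. Its argument "series" is a list of rows, each an object of numbers: "tx", "ty", "tz": the shift along the tool's x, y, z normalised to -1 to 1, where 1 is 0.6 m; "roll": the turn about the tool's x normalised to -1 to 1, where 1 is 45 degrees; "jaw": the opening, from -1 (shut) to 1 (fully open). A call has 1 to 10 rows; each row shifts and turns the pose as measured when the row begins, along the tool's axes as they then stand; what a row does not reach is not made up. A row lasts 1/10 s, in which the tool goes at most 50 mm and 8.59 degrees, less where a joint would pass 70% of its speed; a pose out of reach is approached as far as the arm can. A call with a number of a shift or a turn outside -1 to 1 is refused whole. A call with a gripper value outside its range is refused whole. The fingers move at their own pace and stop on an object; "force" is the grip in N (left out, the last holds). Time passes only in rows, so rows that do not move let the fingers close. It gives the time, the measured TCP pose, the force and the opening at its end, in the units of the state.
- env.sense(): the state, without advancing time (a new reading comes with each control period).
- env.snapshot(name): name is "side" or "top" or "wrist"; returns a dict with "img" (384x512x3 uint8, blue, green, red), "z_map" (384x512 float32, m along the optical axis (not along the pixel's ray), 0 where there is no reading), "camera_matrix" (3x3 intrinsics, pixels), "world_to_cam" (4x4, takes a point from world to camera coordinates). Camera axes: x right, y up, looking along -z (the intrinsics and any distortion apply to the point x, -y, -z); pixel columns grow to the right and rows downward; lengths in m; the calibration is good to about 2 mm. The wrist camera is an equidistant fisheye: a pixel r from the principal point sees the ray r / f radians off the axis. A picture is of the moment at which its call begins.
- env.job_done(): hands the job in, once; it reports no verdict.
Trained networks look in a picture, given as the dict that the camera call returned (one of the last four; its "shot" number tells which), for a name from the list of things; names that differ only in an ending like _2 or _b are one class to them, and where a whole thing is asked for, a point or a joint stands for the part that bears it (a point fixed in the world has none). Each returns a list of dicts, best first, with "confidence" (0 to 1); they miss things now and then, are a little off and sometimes report something else, mostly with a low value. They report only what shows in the picture. A call takes as long as a camera call. They do not tell look-alikes from the thing itself.
- env.search_frame(name, picture): "bbox" ([centre column, centre row, width, height] in pixels, round what is visible of it).
- env.cut_out(name, picture): "region" (384x512 bool, what is visible of it) and "bbox" ([centre column, centre row, width, height] in pixels, round what is visible of it).
- env.landmark_of(name, picture): "uv" ([column, row] in pixels: a listed point, or the origin of a listed thing).
The state is a dict: "time": time; "q": joint angles; "joint_vel": joint speeds; "joint_efforts": joint torques, N m; "position": TCP position; "tcp_rot": TCP orientation; "force": force on the tool from outside, world axes, zero at the start; "wrist_torque": the same for the moment, N m; "grip_width": opening from 0.0 (shut) to 1.0 (fully open).
Only numpy, scipy, OpenCV 4.12 (cv2) and the standard library are available. Lean on these libraries where they do the work, as an engineer would, in place of code of your own. Each camera call takes 0.05 s, during which the arm holds its last target.

## Working session

There is one attempt and no reset: what is moved stays moved. The work goes in short steps, Python scripts to look and compute and a tool call to move; the robot and the scene stay as the last step left them, time stands still between calls to the robot, and variables do not carry over. Pictures are saved under pics/ and viewed, and the job is handed in when it is done.

Besides the shell and the picture viewer there is one more tool, called after ">>>" as name(argument=value, ...), one argument or row to a line, values as JSON. drive_tool: Moves the arm, as the interface text tells. Its arguments: {"type":"object","properties":{"series":{"type":"array"},"force":{"type":"number"}},"required":["series"]}

```bash
ls; mkdir -p pics; cat > h.py <<'E'
import numpy as np, cv2
from station import env
def snap(n,f=None):
    p=env.snapshot(n)
    if f: cv2.imwrite('pics/'+f,p['img'])
    return p
def world(p,uv,z=None,depth=None):
    K=p['camera_matrix'];T=np.linalg.inv(p['world_to_cam'])
    d=np.array([(uv[0]-K[0,2])/K[0,0],-(uv[1]-K[1,2])/K[1,1],-1.])
    o=T[:3,3];r=T[:3,:3]@d
    s=depth if depth is not None else (z-o[2])/r[2]
    return o+r*s
def cloud(p):
    K=p['camera_matrix'];T=np.linalg.inv(p['world_to_cam'])
    v,u=np.mgrid[:384,:512];Z=p['z_map']
    c=np.stack([(u-K[0,2])/K[0,0]*Z,-(v-K[1,2])/K[1,1]*Z,-Z],-1)
    return c@T[:3,:3].T+T[:3,3]
E
python3 - <<'E'
from h import *
np.set_printoptions(precision=4,suppress=True)
print(env.sense())
for n in('top','side'):
    p=snap(n,n+'1.png');print(n,p['camera_matrix'],p['world_to_cam'],[k for k in p])
    C=cloud(p)
    for t in['canister','stick','cup','inner_lid','outer_lid','jar','mug','clip','brush','spice','tray']:
        for r in env.cut_out(t,p)[:3]:
            m=r['region']&(p['z_map']>0)
            q=C[m]
            if len(q): print(t,round(r['confidence'],2),np.round(r['bbox']),len(q),np.median(q,0),'min',np.percentile(q,2,axis=0),'max',np.percentile(q,98,axis=0))
snap('wrist','w1.png')
E
```

```text
pics
{'time': 0.0, 'q': array([-1.3169,  0.3218, -0.0701,  1.4517,  0.0226,  1.3708, -0.0569]), 'joint_vel': array([ 0.0001,  0.0006,  0.    , -0.0018, -0.0005,  0.0005, -0.0009]), 'joint_efforts': array([  0.0006, -49.3594,  -0.3819, -31.4324,   0.013 ,   0.0118,
        -0.    ]), 'position': array([0.1543, 0.6309, 0.2251]), 'tcp_rot': array([-1.5154,  1.5688, -1.7551]), 'force': array([ 0.4422, -0.1292, -0.6613]), 'wrist_torque': array([ 0.017 ,  0.0074, -0.0116]), 'grip_width': 0.9954829962281746}
top [[395.74     0.     255.9797]
 [  0.     395.74   193.8526]
 [  0.       0.       1.    ]] [[ 0.0079 -1.      0.0054  0.0089]
 [ 0.9974  0.0083  0.071  -0.5545]
 [-0.0711  0.0048  0.9975 -1.3394]
 [ 0.      0.      0.      1.    ]] ['img', 'z_map', 'camera_matrix', 'world_to_cam', 'shot']
canister 0.6 [334. 192.  33.  31.] 729 [ 0.5681 -0.2513  0.0144] min [ 0.5167 -0.292   0.0002] max [ 0.609  -0.1972  0.093 ]
cup 0.81 [225. 158.  22.  25.] 338 [0.6792 0.1187 0.0243] min [0.6485 0.0878 0.0002] max [0.7075 0.1468 0.1031]
cup 0.63 [264. 200.  16.  24.] 306 [ 0.534  -0.0183  0.0066] m
[... 2492 characters left out ...]
uter_lid 0.64 [242. 155.  41.  25.] 793 [0.5401 0.2096 0.0205] min [0.4916 0.1664 0.0077] max [0.5991 0.2721 0.0465]
jar 0.56 [296. 139.  16.  16.] 170 [0.718  0.2096 0.061 ] min [0.6985 0.1948 0.0372] max [0.7387 0.2344 0.0662]
mug 0.87 [350. 234.  33.  43.] 1108 [ 0.7364 -0.19    0.0521] min [ 0.7016 -0.2197  0.0044] max [ 0.773  -0.127   0.0847]
clip 0.56 [203. 206.  25.  21.] 205 [0.3941 0.0423 0.0113] min [0.3722 0.0041 0.0023] max [0.416  0.0859 0.0158]
brush 0.87 [182. 119.  52.  28.] 411 [0.4155 0.4597 0.0147] min [0.3188 0.4092 0.0026] max [0.4846 0.5057 0.021 ]
tray 0.79 [250. 354.  80.  60.] 3073 [ 0.4067 -0.4324  0.0047] min [ 0.3272 -0.4872 -0.0001] max [ 0.4745 -0.3838  0.03  ]
```

```bash
python3 - <<'E'
import cv2
for n,(x0,y0,x1,y1) in {'top1':(100,110,430,280),'side1':(120,90,400,384)}.items():
    i=cv2.imread(f'pics/{n}.png')[y0:y1,x0:x1]
    s=min(800/i.shape[1],600/i.shape[0])
    cv2.imwrite(f'pics/{n}c.png',cv2.resize(i,None,fx=s,fy=s,interpolation=cv2.INTER_CUBIC))
E
```

```text
(no output)
```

View pics/top1c.png

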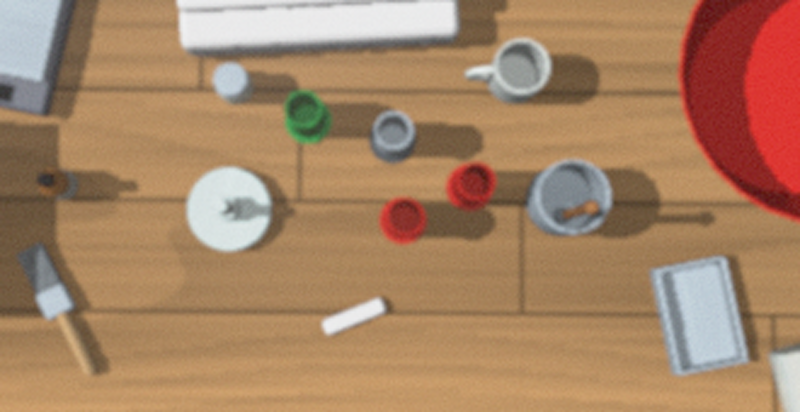

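View pics/side1c.png

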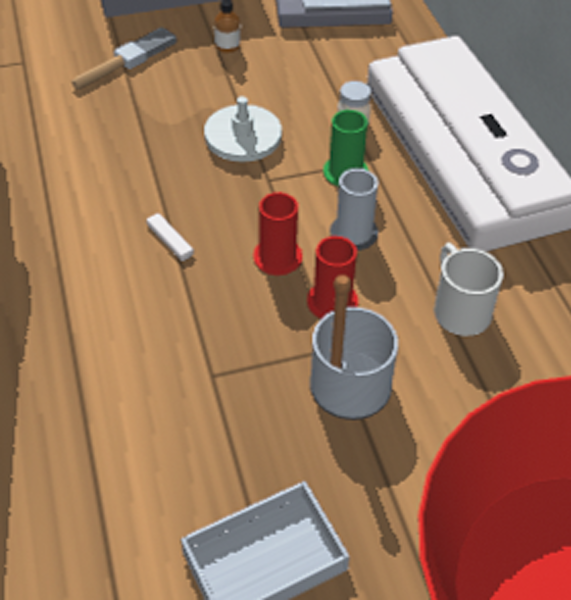

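View pics/w1.png

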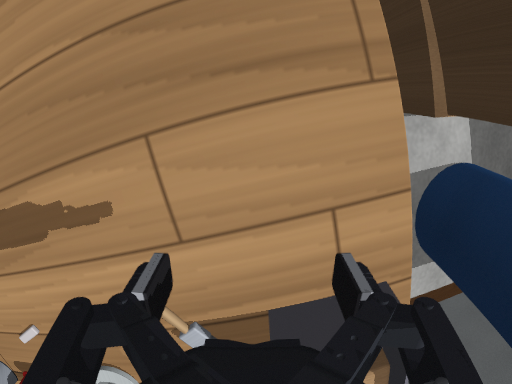

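```bash
cat > m.py <<'E'
from h import *
from scipy.optimize import least_squares
np.set_printoptions(precision=4,suppress=True)
def circ(q,r):
    f=lambda c:np.hypot(q[:,0]-c[0],q[:,1]-c[1])-r
    s=least_squares(f,q[:,:2].mean(0),loss='soft_l1',f_scale=.002);return s.x,np.sqrt(np.mean(s.fun**2)),len(q)
def sel(C,c,R,z0,z1):
    q=C.reshape(-1,3);q=q[np.isfinite(q).all(1)]
    return q[(np.hypot(q[:,0]-c[0],q[:,1]-c[1])<R)&(q[:,2]>z0)&(q[:,2]<z1)]
E
python3 - <<'E'
from m import *
R=cv2.Rodrigues
from scipy.spatial.transform import Rotation as Ro
print(Ro.from_euler('xyz',env.sense()['tcp_rot']).as_matrix())
for n in('top','side'):
    p=snap(n);C=cloud(p);C[p['z_map']<=0]=np.nan
    print(n)
    print('can',circ(sel(C,(.563,-.251),.065,.082,.096),.048))
    print('cup',circ(sel(C,(.645,-.02),.04,.092,.108),.024))
    q=sel(C,(.545,.225),.08,.012,.03)
    h=cv2.minEnclosingCircle(q[:,:2].astype(np.float32));print('lid encl',h,len(q))
    for a,b in((.05,.066),(.066,.085)):
        q=sel(C,(.545,.225),.06,a,b);print('knob',len(q),q.mean(0) if len(q) else 0)
    q=sel(C,(.545,.225),.06,.04,.0495);print('collar',len(q),q.mean(0))
    for a in np.arange(.1,.22,.02):
        q=sel(C,(.545,-.25),.05,a,a+.02);print('stick',a,len(q),q.mean(0) if len(q) else 0)
    print('tube',[ (len(q),q.mean(0)) for q in [sel(C,(.56,-.25),.04,.045,.054)]])
    o=np.linalg.inv(p['world_to_cam'])[:3,3];print('cam',o)
E
```

```text
[[ 0.0001  0.2375  0.9714]
 [ 0.0001  0.9714 -0.2375]
 [-1.      0.0001  0.    ]]
top
can (array([ 0.5634, -0.2453]), np.float64(0.004864096663048946), 132)
cup (array([ 0.6488, -0.0037]), np.float64(0.0012077198241274795), 53)
lid encl ((0.5473359823226929, 0.22736750543117523), 0.05891868844628334) 837
knob 16 [0.5498 0.2242 0.0537]
knob 19 [0.5469 0.2264 0.0787]
collar 32 [0.5447 0.2258 0.0463]
stick 0.1 5 [ 0.5406 -0.2404  0.1098]
stick 0.12000000000000001 7 [ 0.5404 -0.2412  0.1312]
stick 0.14 5 [ 0.5395 -0.2409  0.1468]
stick 0.16000000000000003 6 [ 0.5404 -0.2402  0.1675]
stick 0.18000000000000002 6 [ 0.5395 -0.2419  0.1965]
stick 0.2 29 [ 0.5417 -0.2452  0.2049]
tube [(15, array([ 0.5399, -0.2409,  0.0505]))]
cam [0.4578 0.0199 1.3753]
side
can (array([ 0.5613, -0.2502]), np.float64(0.006866729178966599), 286)
cup (array([ 0.6465, -0.0081]), np.float64(0.0018042054645307473), 110)
lid encl ((0.5433859825134277, 0.22389931976795197), 0.06262679398059845) 687
knob 19 [0.5443 0.2173 0.0575]
knob 30 [0.5438 0.2204 0.0748]
collar 53 [0.5427 0.2186 0.045 ]
stick 0.1 32 [ 0.5373 -0.253   0.1111]
stick 0.12000000000000001 30 [ 0.5376 -0.2532  0.1309]
stick 0.14 33 [ 0.5372 -0.2535  0.1504]
stick 0.16000000000000003 32 [ 0.5379 -0.2537  0.1699]
stick 0.18000000000000002 40 [ 0.5369 -0.2542  0.1921]
stick 0.2 39 [ 0.5385 -0.2511  0.2032]
tube [(18, array([ 0.5432, -0.2501,  0.0487]))]
cam [ 0.2722 -0.9134  1.0354]
```

>>> drive_tool(
  series=[
    {"tx":-0.04,"roll":-0.155},
    {"tx":-0.04,"roll":-0.155},
    {"ty":-0.055,"tz":0.065},
    {"ty":-0.055,"tz":0.065},
    {"ty":-0.055,"tz":0.065},
    {"ty":-0.055,"tz":0.065},
    {"ty":-0.055,"tz":0.065},
    {"ty":-0.055,"tz":0.065},
    {"ty":-0.055,"tz":0.065},
    {"ty":-0.055,"tz":0.065},
  ],
)

```text
validation failed for argument at $.se...
```

>>> drive_tool(
  series=[
    {"tx":-0.04,"ty":0,"tz":0,"roll":-0.155,"jaw":1},
    {"tx":-0.04,"ty":0,"tz":0,"roll":-0.155,"jaw":1},
    {"tx":0,"ty":-0.055,"tz":0.065,"roll":0,"jaw":1},
    {"tx":0,"ty":-0.055,"tz":0.065,"roll":0,"jaw":1},
    {"tx":0,"ty":-0.055,"tz":0.065,"roll":0,"jaw":1},
    {"tx":0,"ty":-0.055,"tz":0.065,"roll":0,"jaw":1},
    {"tx":0,"ty":-0.055,"tz":0.065,"roll":0,"jaw":1},
    {"tx":0,"ty":-0.055,"tz":0.065,"roll":0,"jaw":1},
    {"tx":0,"ty":-0.055,"tz":0.065,"roll":0,"jaw":1},
    {"tx":0,"ty":-0.055,"tz":0.065,"roll":0,"jaw":1},
  ],
)

```text
time: 2.35
position: [0.4605, 0.3821, 0.2749]
tcp_rot: [1.993, 1.565, 2.027]
force: [0.5, 0.5, -0.6]
grip_width: 0.996
```

>>> drive_tool(
  series=[
    {"tx":0,"ty":-0.083,"tz":0.011,"roll":0,"jaw":1},
    {"tx":0,"ty":-0.083,"tz":0.011,"roll":0,"jaw":1},
    {"tx":0,"ty":-0.083,"tz":0.011,"roll":0,"jaw":1},
    {"tx":0,"ty":-0.083,"tz":0.011,"roll":0,"jaw":1},
    {"tx":0,"ty":-0.083,"tz":0.011,"roll":0,"jaw":1},
    {"tx":0,"ty":-0.083,"tz":0.011,"roll":0,"jaw":1},
    {"tx":0,"ty":-0.083,"tz":0.011,"roll":0,"jaw":1},
    {"tx":0,"ty":-0.083,"tz":0.011,"roll":0,"jaw":1},
    {"tx":0,"ty":-0.083,"tz":0.011,"roll":0,"jaw":1},
    {"tx":0,"ty":-0.083,"tz":0.011,"roll":0,"jaw":1},
  ],
)

```text
time: 3.35
position: [0.5439, -0.111, 0.2734]
tcp_rot: [0.903, 1.562, 0.936]
force: [0.7, -0.4, 0.4]
grip_width: 1.001
```

```bash
cat > st.py <<'E'
from m import *
from scipy.spatial.transform import Rotation as Ro
def st(*tg):
    s=env.sense();M=Ro.from_euler('xyz',s['tcp_rot']).as_matrix()
    print('t',round(s['time'],2),'pos',s['position'],'q',s['q'],'F',s['force'],'T',s['wrist_torque'],'w',round(s['grip_width'],3));print('yax',M[:,1],'xax',M[:,0])
    for t in tg:
        t=np.array(t,float);d=t-s['position'];print('to',t,'norm tx,ty,tz',M.T@d/.6)
    return s,M
E
python3 -c "
from st import *
st((.5405,-.247,.25),(.5405,-.247,.168))
p=snap('wrist','w2.png');print(p['camera_matrix'],p['world_to_cam'])"
```

```text
t 3.35 pos [ 0.5439 -0.111   0.2734] q [-0.3522  0.0961  0.5528  1.6402 -0.0594  1.4159  1.811 ] F [ 0.727  -0.3509  0.416 ] T [-0.0037 -0.06   -0.0633] w 1.001
yax [-0.0328  0.9994  0.0072] xax [ 0.0054  0.0074 -1.    ]
to [ 0.5405 -0.247   0.25  ] norm tx,ty,tz [ 0.0374 -0.2266 -0.0132]
to [ 0.5405 -0.247   0.168 ] norm tx,ty,tz [ 0.174  -0.2276 -0.014 ]
[[297.3186   0.     251.9322]
 [  0.     297.3186 197.1702]
 [  0.       0.       1.    ]] [[-0.0322  0.9995  0.0071  0.1267]
 [-0.9444 -0.0281 -0.3275  0.5681]
 [-0.3271 -0.0173  0.9448 -0.2499]
 [ 0.      0.      0.      1.    ]]
```

View pics/w2.png

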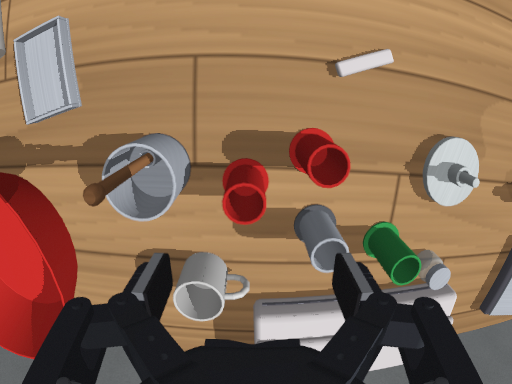

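```bash
cat >> m.py <<'E'
def cloudw(p):
    K=p['camera_matrix'];T=np.linalg.inv(p['world_to_cam'])
    v,u=np.mgrid[:384,:512].astype(float);Z=p['z_map']
    x=u-K[0,2];y=v-K[1,2];r=np.hypot(x,y);th=r/K[0,0];g=np.tan(th)/np.maximum(r,1e-9)
    c=np.stack([x*g*Z,-y*g*Z,-Z],-1)@T[:3,:3].T+T[:3,3]
    c[(Z<=0)|(th>1.4)]=np.nan
    return c
E
python3 - <<'E'
from m import *
p=snap('wrist');C=cloudw(p)
for z in((.086,.093),):
    q=sel(C,(.563,-.25),.065,*z); 
    c,_,_=circ(q,.048)
    for k in range(3):
        r=np.hypot(*(q[:,:2]-c).T);q2=q[abs(r-.048)<.004];c,e,n=circ(q2,.048)
    print('can',c,e,n)
q=sel(C,(.6475,-.006),.04,.095,.104);print('cup',circ(q,.024),q[:,2].mean())
q=sel(C,(.545,.225),.08,.015,.03);print('lid',cv2.minEnclosingCircle(q[:,:2].astype(np.float32)),len(q))
for a,b in((.05,.066),(.066,.085)):
    q=sel(C,(.545,.225),.06,a,b);print('knob',len(q),q.mean(0))
for a in np.arange(.1,.22,.02):
    q=sel(C,(.545,-.25),.05,a,a+.02);print('stick',a,len(q),q.mean(0) if len(q) else 0)
for n in('top','side'):
    p=snap(n);C=cloud(p);C[p['z_map']<=0]=np.nan
    q=sel(C,(.563,-.25),.065,.086,.094); c,_,_=circ(q,.048)
    for k in range(5):
        r=np.hypot(*(q[:,:2]-c).T);q2=q[abs(r-.048)<.004];c,e,n=circ(q2,.048)
    print('can',c,e,n)
E
```

```text
can [ 0.5593 -0.2491] 0.0013177649076063977 832
cup (array([ 0.645, -0.008]), np.float64(0.0012824002473065905), 331) 0.09955667149887644
lid ((0.5446361303329468, 0.2238302230834961), 0.06047452986240387) 2402
knob 65 [0.5429 0.2181 0.0579]
knob 111 [0.5435 0.2204 0.0766]
stick 0.1 88 [ 0.5348 -0.245   0.1106]
stick 0.12000000000000001 107 [ 0.535  -0.2449  0.1304]
stick 0.14 123 [ 0.5347 -0.2452  0.1503]
stick 0.16000000000000003 144 [ 0.535  -0.2451  0.1703]
stick 0.18000000000000002 155 [ 0.5344 -0.2439  0.1913]
stick 0.2 311 [ 0.5366 -0.2475  0.2042]m.py:6: RuntimeWarning: Mean of empty slice.
  s=least_squares(f,q[:,:2].mean(0),loss='soft_l1',f_scale=.002);return s.x,np.sqrt(np.mean(s.fun**2)),len(q)
  ret = um.true_divide(
Traceback (most recent call last):
  File "m.py", line 6, in circ
    s=least_squares(f,q[:,:2].mean(0),loss='soft_l1',f_scale=.002);return s.x,np.sqrt(np.mean(s.fun**2)),len(q)
ValueError: Initial guess is outside of provided bounds
```

>>> drive_tool(
  series=[
    {"tx":0.01,"ty":-0.076,"tz":-0.006,"roll":0,"jaw":1},
    {"tx":0.01,"ty":-0.076,"tz":-0.006,"roll":0,"jaw":1},
    {"tx":0.01,"ty":-0.076,"tz":-0.006,"roll":0,"jaw":1},
    {"tx":0,"ty":0,"tz":0,"roll":0,"jaw":1},
  ],
)

```text
time: 3.9
position: [0.5386, -0.2468, 0.2537]
tcp_rot: [0.904, 1.56, 0.94]
force: [-0.1, -0.2, 0.7]
grip_width: 0.997
```

```bash
python3 -c "
from st import *
st((.538,-.248,.25),(.538,-.248,.168))
p=snap('wrist','w3.png')
C=cloudw(p)
for a in np.arange(.1,.22,.02):
    q=sel(C,(.54,-.25),.04,a,a+.02);print('stick',a,len(q),q.mean(0) if len(q) else 0)
"
```

```text
t 3.9 pos [ 0.5386 -0.2468  0.2537] q [-0.1722  0.2074  0.6585  1.5835 -0.1392  1.3932  2.1072] F [-0.0746 -0.2057  0.653 ] T [-0.0566 -0.0155 -0.0418] w 0.997
yax [-0.0361  0.9993  0.0085] xax [ 0.0063  0.0087 -0.9999]
to [ 0.538 -0.248  0.25 ] norm tx,ty,tz [ 0.0061 -0.002  -0.0011]
to [ 0.538 -0.248  0.168] norm tx,ty,tz [ 0.1427 -0.0031 -0.002 ]
stick 0.1 64 [ 0.5327 -0.25    0.1109]
stick 0.12000000000000001 84 [ 0.5329 -0.2501  0.1306]
stick 0.14 97 [ 0.5328 -0.2501  0.1507]
stick 0.16000000000000003 126 [ 0.5327 -0.25    0.1706]
stick 0.18000000000000002 109 [ 0.5312 -0.2502  0.1926]
stick 0.2 492 [ 0.5366 -0.2499  0.2044]
```

View pics/w3.png

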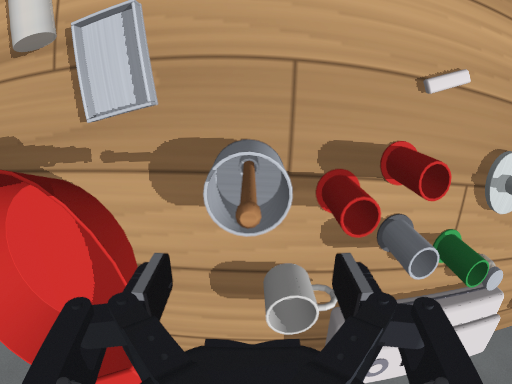

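>>> drive_tool(
  series=[
    {"tx":0.05,"ty":-0.004,"tz":-0.002,"roll":0,"jaw":1},
    {"tx":0.05,"ty":0,"tz":0,"roll":0,"jaw":1},
    {"tx":0.04,"ty":0,"tz":0,"roll":0,"jaw":1},
    {"tx":0,"ty":0,"tz":0,"roll":0,"jaw":1},
  ],
)

```text
time: 4.35
position: [0.544, -0.2344, 0.1685]
tcp_rot: [0.937, 1.55, 0.988]
force: [0.3, -0.4, -0.1]
grip_width: 1.0
```

>>> drive_tool(
  series=[
    {"tx":0,"ty":0,"tz":0,"roll":0,"jaw":-1},
    {"tx":0,"ty":0,"tz":0,"roll":0,"jaw":-1},
    {"tx":0,"ty":0,"tz":0,"roll":0,"jaw":-1},
    {"tx":0,"ty":0,"tz":0,"roll":0,"jaw":-1},
    {"tx":0,"ty":0,"tz":0,"roll":0,"jaw":-1},
    {"tx":0,"ty":0,"tz":0,"roll":0,"jaw":-1},
    {"tx":0,"ty":0,"tz":0,"roll":0,"jaw":-1},
    {"tx":0,"ty":0,"tz":0,"roll":0,"jaw":-1},
  ],
  force=40,
)

```text
time: 5.15
position: [0.548, -0.2318, 0.1744]
tcp_rot: [0.653, 1.545, 0.709]
force: [-0.7, -0.9, -1.3]
grip_width: 0.204
```

```bash
python3 -c "
from st import *
st((.538,-.248,.28))
p=snap('wrist','w4.png')
"
```

```text
t 5.15 pos [ 0.548  -0.2318  0.1744] q [-0.1712  0.2552  0.6353  1.6939 -0.1842  1.2356  2.135 ] F [-0.7397 -0.9406 -1.2877] T [-0.0759  0.0038  0.0128] w 0.204
yax [-0.0563  0.9983  0.0156] xax [ 0.0194  0.0167 -0.9997]
to [ 0.538 -0.248  0.28 ] norm tx,ty,tz [-0.1767 -0.0232 -0.0146]
```

View pics/w4.png

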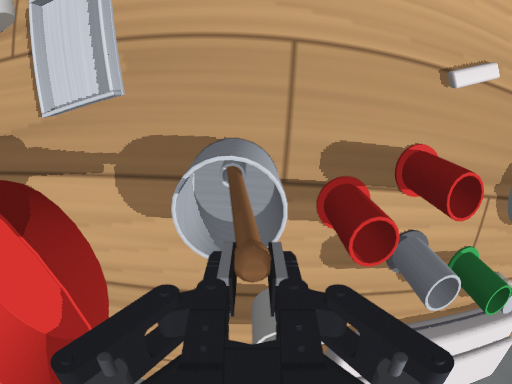

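>>> drive_tool(
  series=[
    {"tx":-0.02,"ty":0,"tz":0,"roll":0,"jaw":-1},
    {"tx":-0.02,"ty":-0.005,"tz":-0.003,"roll":0,"jaw":-1},
    {"tx":-0.02,"ty":-0.005,"tz":-0.003,"roll":0,"jaw":-1},
    {"tx":-0.02,"ty":-0.005,"tz":-0.003,"roll":0,"jaw":-1},
  ],
)

```text
time: 5.6
position: [0.5414, -0.2408, 0.2244]
tcp_rot: [0.796, 1.545, 0.853]
force: [-0.3, -0.2, -0.4]
grip_width: 0.201
```

```bash
python3 -c "
from st import *
st((.538,-.248,.28))
p=snap('wrist','w5.png')
"
```

```text
t 5.6 pos [ 0.5414 -0.2408  0.2244] q [-0.1679  0.2176  0.6488  1.6312 -0.16    1.3326  2.1346] F [-0.337  -0.1715 -0.4475] T [-0.0419  0.0011 -0.0316] w 0.201
yax [-0.0573  0.9982  0.0182] xax [ 0.0167  0.0192 -0.9997]
to [ 0.538 -0.248  0.28 ] norm tx,ty,tz [-0.093  -0.0099 -0.0046]
```

View pics/w5.png

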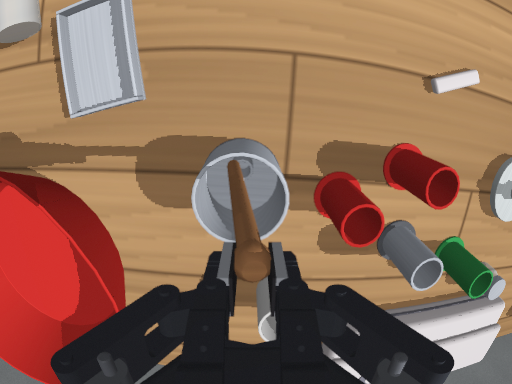

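>>> drive_tool(
  series=[
    {"tx":-0.03,"ty":0,"tz":0,"roll":0,"jaw":-1},
    {"tx":-0.04,"ty":0,"tz":0,"roll":0,"jaw":-1},
    {"tx":-0.04,"ty":0,"tz":0,"roll":0,"jaw":-1},
    {"tx":-0.03,"ty":0,"tz":0,"roll":0,"jaw":-1},
    {"tx":0,"ty":0,"tz":0,"roll":0,"jaw":-1},
  ],
)

```text
time: 6.15
position: [0.5393, -0.2477, 0.3179]
tcp_rot: [0.453, 1.543, 0.505]
force: [0.5, -0.7, -0.1]
grip_width: 0.199
```

```bash
python3 -c "
from st import *
st((.6455,-.0075,.31))
p=snap('wrist','w6.png');p=snap('side','s6.png')
cv2.imwrite('pics/s6.png',cv2.resize(p['img'][90:384,120:400],None,fx=2,fy=2))
"
```

```text
t 6.15 pos [ 0.5393 -0.2477  0.3179] q [-0.17    0.1767  0.6624  1.4866 -0.132   1.5003  2.1157] F [ 0.4508 -0.6584 -0.1496] T [-0.0526 -0.0018  0.0168] w 0.199
yax [-0.0526  0.9985  0.0122] xax [ 0.0245  0.0135 -0.9996]
to [ 0.6455 -0.0075  0.31  ] norm tx,ty,tz [0.0229 0.3902 0.1973]
```

View pics/w6.png

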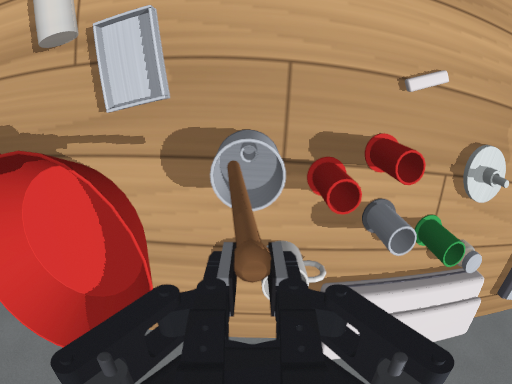

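View pics/s6.png

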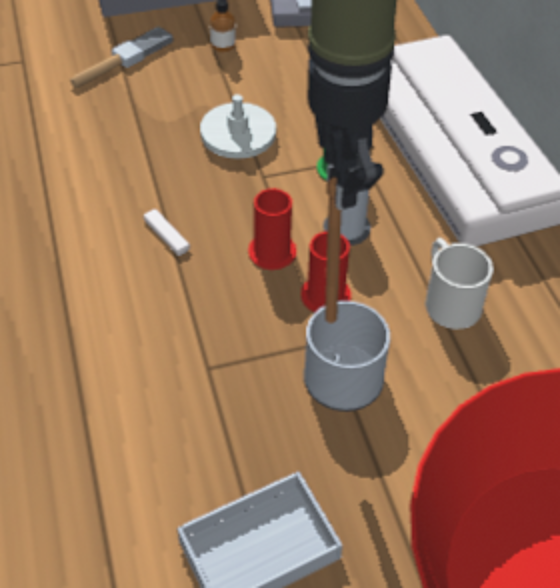

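```bash
cat > stick.py <<'E'
from st import *
p=snap('wrist');C=cloudw(p)
s,M=st()
h=cv2.cvtColor(p['img'],cv2.COLOR_BGR2HSV)
c=s['position']
zc=C[...,2];ok=(np.hypot(C[...,0]-c[0],C[...,1]-c[1])<.09)&(zc>.105)&(zc<c[2]+.03)
b=p['img'].astype(int);br=(b[...,2]-b[...,0]>40)
q=C[ok&br]
for a in np.arange(.1,.36,.02):
    k=q[(q[:,2]>=a)&(q[:,2]<a+.02)]
    if len(k):print(round(a,2),len(k),k.mean(0),'min z',k[:,2].min())
E
python3 stick.py
```

```text
t 6.3 pos [ 0.538  -0.2464  0.314 ] q [-0.1701  0.1788  0.6615  1.4922 -0.1324  1.4993  2.1157] F [ 0.281  -0.9343 -0.6307] T [-0.0385  0.0438  0.0264] w 0.2
yax [-0.053   0.9985  0.0148] xax [ 0.0185  0.0158 -0.9997]
0.14 22 [ 0.5235 -0.2655  0.1554] min z 0.1507656072396612
0.16 60 [ 0.5238 -0.2648  0.1699] min z 0.16008823068553657
0.18 69 [ 0.5239 -0.2629  0.1902] min z 0.18089893736139873
0.2 83 [ 0.5237 -0.2606  0.2101] min z 0.20003654734289117
0.22 109 [ 0.5237 -0.2591  0.2304] min z 0.22067852010959363
0.24 140 [ 0.5237 -0.2572  0.2505] min z 0.24009365427191137
0.26 184 [ 0.5237 -0.2552  0.2707] min z 0.26044476964586494
0.28 258 [ 0.524  -0.2539  0.2904] min z 0.28007538226615025
0.3 343 [ 0.5239 -0.2518  0.3103] min z 0.30002914897412286
0.32 413 [ 0.5227 -0.2499  0.3315] min z 0.32003775281297736
0.34 260 [ 0.5231 -0.248   0.3425] min z 0.3400304737024932
```

>>> drive_tool(
  series=[
    {"tx":0,"ty":0.03,"tz":0.015,"roll":0,"jaw":-1},
    {"tx":0,"ty":0.05,"tz":0.026,"roll":0,"jaw":-1},
    {"tx":0,"ty":0.05,"tz":0.026,"roll":0,"jaw":-1},
    {"tx":0,"ty":0.05,"tz":0.026,"roll":0,"jaw":-1},
    {"tx":0,"ty":0.05,"tz":0.026,"roll":0,"jaw":-1},
    {"tx":0,"ty":0.05,"tz":0.026,"roll":0,"jaw":-1},
    {"tx":0,"ty":0.05,"tz":0.026,"roll":0,"jaw":-1},
    {"tx":0,"ty":0.05,"tz":0.026,"roll":0,"jaw":-1},
    {"tx":0,"ty":0.03,"tz":0.015,"roll":0,"jaw":-1},
    {"tx":0,"ty":0,"tz":0,"roll":0,"jaw":-1},
  ],
)

```text
time: 7.3
position: [0.6498, 0.0141, 0.3016]
tcp_rot: [1.93, 1.553, 1.977]
force: [-0.5, -1.1, 0.8]
grip_width: 0.198
```

```bash
cat >> stick.py <<'E'
cv2.imwrite('pics/ws_%.2f.png'%s['time'],p['img'])
for z in [(.095,.104)]:
    k=C.reshape(-1,3)[~br.reshape(-1)];k=k[np.isfinite(k).all(1)]
    k=k[(np.hypot(k[:,0]-.6455,k[:,1]+.0075)<.04)&(k[:,2]>z[0])&(k[:,2]<z[1])];print('cup',circ(k,.024) if len(k) else None)
E
python3 stick.py;ls pics
```

```text
t 7.35 pos [0.6492 0.0119 0.3016] q [-0.4349  0.3227  0.5091  1.3424 -0.1697  1.5241  1.6767] F [-0.4104 -0.0988 -0.614 ] T [-0.0297  0.0318 -0.0045] w 0.196
yax [-0.0446  0.9989  0.0151] xax [-0.0074  0.0148 -0.9999]
0.12 5 [ 0.6299 -0.0056  0.1385] min z 0.1370105069426989
0.14 53 [ 0.6307 -0.0039  0.1502] min z 0.14021609921589956
0.16 68 [ 0.6315 -0.0021  0.1708] min z 0.16006273321829972
0.18 72 [0.632  0.     0.1901] min z 0.1800281075772135
0.2 97 [0.6324 0.0014 0.2104] min z 0.20025433631149597
0.22 143 [0.6335 0.0029 0.2303] min z 0.2201358712347753
0.24 174 [0.6339 0.005  0.2504] min z 0.2400278118138875
0.26 227 [0.6345 0.0068 0.2707] min z 0.26001911659000393
0.28 313 [0.635  0.0088 0.2906] min z 0.2800655648178205
0.3 302 [0.6352 0.0104 0.3084] min z 0.30008006857094727
0.32 574 [0.6348 0.0127 0.3278] min z 0.32010703192008516
cup (array([ 0.6455, -0.0071]), np.float64(0.0013339947149465193), 380)
s6.png
side1.png
side1c.png
top1.png
top1c.png
w1.png
w2.png
w3.png
w4.png
w5.png
w6.png
ws_7.35.png
```

>>> drive_tool(
  series=[
    {"tx":0,"ty":-0.009,"tz":0.016,"roll":0,"jaw":-1},
    {"tx":0.015,"ty":0,"tz":0,"roll":0,"jaw":-1},
    {"tx":0.02,"ty":0,"tz":0,"roll":0,"jaw":-1},
    {"tx":0.01,"ty":0,"tz":0,"roll":0,"jaw":-1},
  ],
)

```text
time: 7.75
position: [0.6584, -0.0023, 0.2733]
tcp_rot: [2.077, 1.558, 2.111]
force: [-1.0, 0.1, -0.5]
grip_width: 0.199
```

```bash
sed -i 's/zc>.105/zc>.103/' stick.py; python3 stick.py;ls -t pics|head -1
```

```text
t 7.8 pos [ 0.658  -0.0024  0.2725] q [-0.4146  0.3508  0.5135  1.3675 -0.1806  1.476   1.6958] F [ 0.1622 -0.3086 -2.7664] T [-0.0442 -0.0149  0.0287] w 0.201
yax [-0.0336  0.9994  0.011 ] xax [-0.008   0.0108 -0.9999]
0.1 23 [ 0.6386 -0.0217  0.1151] min z 0.11048110932513838
0.12 62 [ 0.6394 -0.0203  0.1297] min z 0.12008862910602386
0.14 72 [ 0.6401 -0.0183  0.1502] min z 0.14050313442500179
0.16 84 [ 0.6406 -0.0162  0.1704] min z 0.1603460385946967
0.18 127 [ 0.6415 -0.0149  0.1905] min z 0.18010745533055905
0.2 148 [ 0.6421 -0.0129  0.2106] min z 0.20075350425462563
0.22 194 [ 0.6426 -0.0108  0.2304] min z 0.22009649380288565
0.24 261 [ 0.6432 -0.0088  0.2503] min z 0.24002654974967882
0.26 337 [ 0.6437 -0.0067  0.2701] min z 0.2600297842035959
0.28 425 [ 0.6427 -0.0044  0.2917] min z 0.280034218057132
0.3 190 [ 0.6437 -0.0025  0.3016] min z 0.30000628146842767
cup (array([ 0.6456, -0.0074]), np.float64(0.0012907843102167714), 436)
ws_7.80.png
```

>>> drive_tool(
  series=[
    {"tx":0,"ty":0.016,"tz":0.002,"roll":0,"jaw":-1},
    {"tx":0,"ty":0,"tz":0,"roll":0,"jaw":-1},
  ],
)

```text
time: 8.0
position: [0.6583, 0.0074, 0.272]
tcp_rot: [2.204, 1.556, 2.236]
force: [-0.2, 0.6, -0.8]
grip_width: 0.202
```

```bash
python3 stick.py|head -5;ls -t pics|head -1
```

```text
t 8.05 pos [0.6583 0.006  0.2723] q [-0.4248  0.3517  0.5103  1.3662 -0.1796  1.4765  1.6798] F [ 0.2485 -0.6068 -0.8199] T [-0.0304  0.0174  0.0454] w 0.201
yax [-0.0312  0.9995  0.0105] xax [-0.0086  0.0102 -0.9999]
0.1 28 [ 0.6386 -0.0116  0.1143] min z 0.1080947575697685
0.12 58 [ 0.6392 -0.01    0.1299] min z 0.12008117161122128
0.14 71 [ 0.64   -0.0083  0.1498] min z 0.14009305859567917
ws_8.05.png
```

>>> drive_tool(
  series=[
    {"tx":0.01,"ty":0,"tz":0,"roll":0,"jaw":-1},
    {"tx":0.01,"ty":0,"tz":0,"roll":0,"jaw":-1},
    {"tx":0.01,"ty":0,"tz":0,"roll":0,"jaw":-1},
    {"tx":0.01,"ty":0,"tz":0,"roll":0,"jaw":-1},
  ],
)

```text
time: 8.45
position: [0.6589, 0.0065, 0.2484]
tcp_rot: [2.024, 1.559, 2.056]
force: [-0.1, 0.8, -0.4]
grip_width: 0.202
```

```bash
python3 stick.py|head -5;ls -t pics|head -1
```

```text
t 8.5 pos [0.6583 0.0066 0.247 ] q [-0.4266  0.3586  0.5067  1.4076 -0.1827  1.4277  1.6833] F [-0.5868 -0.7861 -2.916 ] T [-0.0222  0.0316  0.0322] w 0.2
yax [-0.032   0.9994  0.0103] xax [-0.0074  0.0101 -0.9999]
0.1 53 [ 0.6405 -0.0107  0.1116] min z 0.10350095420535677
0.12 75 [ 0.6411 -0.0089  0.1305] min z 0.12039965528109059
0.14 87 [ 0.6414 -0.0066  0.1509] min z 0.14026286976890306
ws_8.50.png
```

>>> drive_tool(
  series=[
    {"tx":0.015,"ty":0,"tz":0,"roll":0,"jaw":-1},
    {"tx":0.015,"ty":0,"tz":0,"roll":0,"jaw":-1},
    {"tx":0.015,"ty":0,"tz":0,"roll":0,"jaw":-1},
    {"tx":0.015,"ty":0,"tz":0,"roll":0,"jaw":-1},
    {"tx":0.015,"ty":0,"tz":0,"roll":0,"jaw":-1},
    {"tx":0.015,"ty":0,"tz":0,"roll":0,"jaw":-1},
  ],
)

```text
time: 9.1
position: [0.6579, 0.0069, 0.1885]
tcp_rot: [2.157, 1.559, 2.189]
force: [-1.2, 0.2, -0.5]
grip_width: 0.197
```

```bash
python3 stick.py|head -6;ls -t pics|head -1
```

```text
t 9.15 pos [0.6569 0.007  0.1866] q [-0.425   0.3875  0.4972  1.493  -0.1967  1.3196  1.6947] F [-0.3957 -0.3932 -1.9069] T [0.0109 0.0332 0.0369] w 0.203
yax [-0.0318  0.9994  0.01  ] xax [-0.0101  0.0097 -0.9999]
0.1 100 [ 0.6409 -0.0045  0.1119] min z 0.1032426315465988
0.12 150 [ 0.6415 -0.0027  0.1304] min z 0.1200794738528648
0.14 198 [ 0.642  -0.0008  0.1507] min z 0.14035102927665602
0.16 282 [0.6429 0.0009 0.1705] min z 0.1600130242859515
ws_9.15.png
```

>>> drive_tool(
  series=[
    {"tx":0.01,"ty":0,"tz":0,"roll":0,"jaw":-1},
    {"tx":0.01,"ty":0,"tz":0,"roll":0,"jaw":-1},
    {"tx":0.005,"ty":0,"tz":0,"roll":0,"jaw":-1},
  ],
)

```text
time: 9.45
position: [0.6585, 0.0075, 0.1728]
tcp_rot: [2.015, 1.559, 2.047]
force: [0.2, 0.8, 15.2]
grip_width: 0.204
```

>>> drive_tool(
  series=[
    {"tx":0.005,"ty":0,"tz":0,"roll":0,"jaw":-1},
  ],
)

```text
time: 9.55
position: [0.6608, 0.0078, 0.1728]
tcp_rot: [1.486, 1.559, 1.519]
force: [0.6, 0.5, 11.3]
grip_width: 0.202
```

>>> drive_tool(
  series=[
    {"tx":0,"ty":0,"tz":0,"roll":0,"jaw":1},
    {"tx":0,"ty":0,"tz":0,"roll":0,"jaw":1},
    {"tx":0,"ty":0,"tz":0,"roll":0,"jaw":1},
    {"tx":0,"ty":0,"tz":0,"roll":0,"jaw":1},
    {"tx":0,"ty":0,"tz":0,"roll":0,"jaw":1},
    {"tx":0,"ty":0,"tz":0,"roll":0,"jaw":1},
  ],
)

```text
time: 10.15
position: [0.6613, 0.0077, 0.1733]
tcp_rot: [1.352, 1.559, 1.384]
force: [0.3, 0.4, -0.7]
grip_width: 0.999
```

```bash
python3 stick.py;ls -t pics|head -1
```

```text
t 10.2 pos [0.6612 0.0077 0.1732] q [-0.4233  0.3957  0.4942  1.5096 -0.204   1.2836  1.6995] F [ 0.1975 -0.4903 -0.5131] T [-0.0054  0.0201 -0.0394] w 0.999
yax [-0.0325  0.9994  0.0115] xax [ 0.0021  0.0116 -0.9999]
0.1 177 [0.6506 0.0051 0.112 ] min z 0.10310500212253981
0.12 277 [0.6532 0.0083 0.1308] min z 0.12014964929481697
0.14 359 [0.6558 0.0119 0.1503] min z 0.14004473223615702
0.16 508 [0.6581 0.0158 0.1704] min z 0.1600010751619616
0.18 720 [0.6595 0.0199 0.1925] min z 0.18006297021780981
0.2 569 [0.6648 0.0219 0.2017] min z 0.20000953078185035
cup (array([ 0.6455, -0.007 ]), np.float64(0.0018634794062192047), 987)
ws_10.20.png
```

```bash
cp pics/ws_9* pics/ 2>/dev/null; cp $(ls -t pics/ws_*|head -1) pics/w9.png
```

```text
(no output)
```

View pics/w9.png

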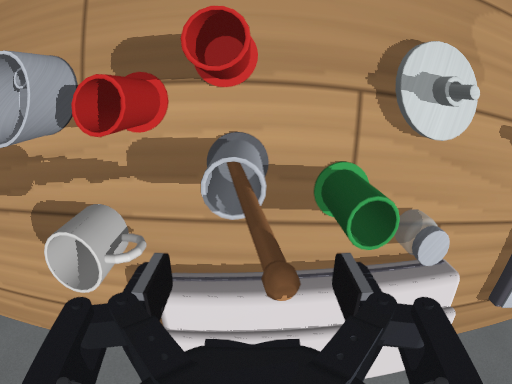

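>>> drive_tool(
  series=[
    {"tx":-0.02,"ty":0,"tz":0,"roll":0,"jaw":1},
    {"tx":-0.03,"ty":0,"tz":0,"roll":0,"jaw":1},
    {"tx":-0.03,"ty":0,"tz":0,"roll":0,"jaw":1},
    {"tx":-0.03,"ty":0,"tz":0,"roll":0,"jaw":1},
    {"tx":-0.03,"ty":0,"tz":0,"roll":0,"jaw":1},
    {"tx":-0.03,"ty":0,"tz":0,"roll":0,"jaw":1},
  ],
)

```text
time: 10.8
position: [0.6596, 0.0065, 0.2795]
tcp_rot: [1.751, 1.56, 1.783]
force: [-0.9, -0.5, -0.1]
grip_width: 0.999
```

>>> drive_tool(
  series=[
    {"tx":0,"ty":0.03,"tz":-0.02,"roll":0,"jaw":1},
    {"tx":0,"ty":0.04,"tz":-0.025,"roll":0,"jaw":1},
    {"tx":0,"ty":0.04,"tz":-0.025,"roll":0,"jaw":1},
    {"tx":0,"ty":0.04,"tz":-0.025,"roll":0,"jaw":1},
    {"tx":0,"ty":0.04,"tz":-0.025,"roll":0,"jaw":1},
    {"tx":0,"ty":0.04,"tz":-0.025,"roll":0,"jaw":1},
    {"tx":0,"ty":0.04,"tz":-0.025,"roll":0,"jaw":1},
    {"tx":0,"ty":0.04,"tz":-0.025,"roll":0,"jaw":1},
    {"tx":0,"ty":0.03,"tz":-0.015,"roll":0,"jaw":1},
    {"tx":0,"ty":0,"tz":0,"roll":0,"jaw":1},
  ],
)

```text
time: 11.8
position: [0.5263, 0.2108, 0.2959]
tcp_rot: [0.707, 1.55, 0.733]
force: [0.3, 1.0, -1.0]
grip_width: 1.0
```

```bash
cat > lid.py <<'E'
from st import *
p=snap('wrist');C=cloudw(p)
s,M=st((.545,.2235,.16))
cv2.imwrite('pics/w10.png',p['img'])
q=sel(C,(.545,.2235),.08,.015,.03);print('lid',cv2.minEnclosingCircle(q[:,:2].astype(np.float32)),len(q))
for a,b in((.05,.058),(.058,.066),(.066,.074),(.076,.085)):
    q=sel(C,(.545,.2235),.05,a,b)
    if len(q): print('knob',len(q),q.mean(0),q.min(0),q.max(0))
E
python3 lid.py; cp pics/w10.png pics/w11.png
```

```text
t 11.85 pos [0.5273 0.2089 0.296 ] q [-0.7601  0.1007  0.3698  1.583  -0.0425  1.4444  1.2075] F [-0.1001 -0.3353 -0.2326] T [ 0.0134  0.0127 -0.0536] w 0.999
yax [-0.0242  0.9996  0.0128] xax [ 0.0166  0.0132 -0.9998]
to [0.545  0.2235 0.16  ] norm tx,ty,tz [0.2275 0.0208 0.0262]
lid ((0.5440226793289185, 0.22399073839187622), 0.059290237724781036) 4403
knob 30 [0.5409 0.2218 0.0524] [0.5298 0.2106 0.05  ] [0.555  0.2367 0.0573]
knob 16 [0.5384 0.2219 0.0622] [0.5363 0.2157 0.0589] [0.5431 0.2302 0.0651]
knob 19 [0.538  0.2222 0.0698] [0.5361 0.2156 0.0661] [0.5436 0.2297 0.0732]
knob 123 [0.5434 0.2234 0.0804] [0.5363 0.2166 0.0762] [0.5518 0.2308 0.0826]
```

View pics/w11.png

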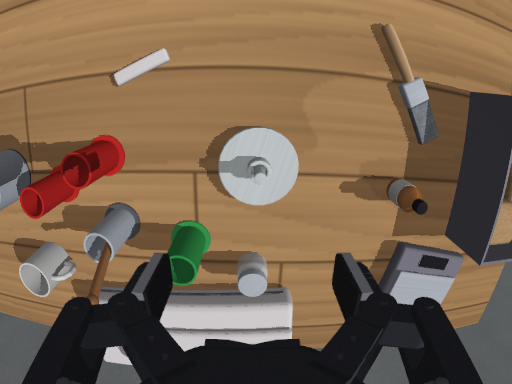

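>>> drive_tool(
  series=[
    {"tx":0.01,"ty":0.01,"tz":0.013,"roll":0,"jaw":1},
    {"tx":0.02,"ty":0.011,"tz":0.013,"roll":0,"jaw":1},
    {"tx":0.03,"ty":0,"tz":0,"roll":0,"jaw":1},
    {"tx":0.03,"ty":0,"tz":0,"roll":0,"jaw":1},
    {"tx":0.03,"ty":0,"tz":0,"roll":0,"jaw":1},
    {"tx":0.02,"ty":0,"tz":0,"roll":0,"jaw":1},
    {"tx":0.01,"ty":0,"tz":0,"roll":0,"jaw":1},
    {"tx":0,"ty":0,"tz":0,"roll":0,"jaw":1},
  ],
)

```text
time: 12.65
position: [0.5536, 0.2144, 0.1982]
tcp_rot: [0.334, 1.551, 0.342]
force: [-0.3, 0.1, 0.5]
grip_width: 1.0
```

```bash
python3 lid.py; cp pics/w10.png pics/w12.png
```

```text
t 12.7 pos [0.5538 0.2145 0.1987] q [-0.7405  0.2047  0.3742  1.6664 -0.0774  1.265   1.2277] F [ 0.2233 -0.5718  0.1026] T [-0.0204  0.0011 -0.0569] w 1.003
yax [-0.0084  0.9999  0.0067] xax [ 0.0189  0.0068 -0.9998]
to [0.545  0.2235 0.16  ] norm tx,ty,tz [ 0.0644  0.0148 -0.0157]
lid ((0.5439639091491699, 0.2241593897342682), 0.059206970036029816) 7411
knob 33 [0.5381 0.2223 0.0536] [0.5359 0.21   0.05  ] [0.5467 0.2303 0.0578]
knob 31 [0.5381 0.2225 0.062 ] [0.5361 0.216  0.0581] [0.5428 0.2308 0.066 ]
knob 35 [0.5382 0.2227 0.0701] [0.5361 0.2159 0.0662] [0.5433 0.2304 0.0738]
knob 226 [0.5433 0.2236 0.0804] [0.5363 0.2158 0.0762] [0.5513 0.2308 0.0827]
```

>>> drive_tool(
  series=[
    {"tx":0.02,"ty":0.008,"tz":-0.009,"roll":0,"jaw":1},
    {"tx":0.02,"ty":0.007,"tz":-0.009,"roll":0,"jaw":1},
    {"tx":0.02,"ty":0,"tz":0,"roll":0,"jaw":1},
    {"tx":0.02,"ty":0,"tz":0,"roll":0,"jaw":1},
    {"tx":0.02,"ty":0,"tz":0,"roll":0,"jaw":1},
    {"tx":0.02,"ty":0,"tz":0,"roll":0,"jaw":1},
    {"tx":0.01,"ty":0,"tz":0,"roll":0,"jaw":1},
    {"tx":0,"ty":0,"tz":0,"roll":0,"jaw":1},
  ],
)

```text
time: 13.5
position: [0.5441, 0.2257, 0.1151]
tcp_rot: [0.371, 1.548, 0.38]
force: [-0.4, 0.7, -0.1]
grip_width: 1.005
```

```bash
sed -i 's/(.545,.2235,.16)/(.544,.2235,.075)/' lid.py; python3 lid.py; cp pics/w10.png pics/w13.png
```

```text
t 13.55 pos [0.5443 0.2258 0.1156] q [-0.7477  0.2606  0.3572  1.7752 -0.1007  1.1004  1.2223] F [0.06   0.9525 0.5114] T [0.0299 0.0512 0.003 ] w 1.003
yax [-0.0094  0.9999  0.0084] xax [ 0.0214  0.0086 -0.9997]
to [0.544  0.2235 0.075 ] norm tx,ty,tz [ 0.0676 -0.0044 -0.002 ]
lid ((0.5435450077056885, 0.22360749542713165), 0.05930791422724724) 11765
knob 83 [0.5378 0.2234 0.0537] [0.5305 0.21   0.05  ] [0.5452 0.2367 0.058 ]
knob 84 [0.5379 0.2234 0.0622] [0.5361 0.2158 0.0581] [0.5434 0.2311 0.0658]
knob 91 [0.538  0.224  0.0702] [0.536  0.2159 0.0661] [0.5442 0.2316 0.074 ]
knob 399 [0.5426 0.2237 0.0803] [0.5361 0.2163 0.0761] [0.5511 0.2313 0.0824]
```

View pics/w13.png

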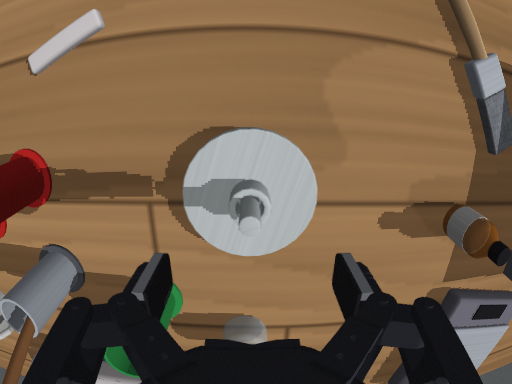

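>>> drive_tool(
  series=[
    {"tx":0.015,"ty":-0.003,"tz":0,"roll":0,"jaw":1},
    {"tx":0.02,"ty":0,"tz":0,"roll":0,"jaw":1},
    {"tx":0.02,"ty":0,"tz":0,"roll":0,"jaw":1},
    {"tx":0.005,"ty":0,"tz":0,"roll":0,"jaw":1},
    {"tx":0,"ty":0,"tz":0,"roll":0,"jaw":1},
  ],
)

```text
time: 14.05
position: [0.5462, 0.2242, 0.0774]
tcp_rot: [0.376, 1.546, 0.384]
force: [0.4, -0.8, -0.5]
grip_width: 1.005
```

```bash
python3 lid.py; cp pics/w10.png pics/w14.png
```

```text
t 14.1 pos [0.5462 0.2242 0.0775] q [-0.7372  0.3023  0.3525  1.8086 -0.12    1.0262  1.24  ] F [-0.4479 -0.461  -0.3052] T [0.0199 0.0157 0.01  ] w 1.001
yax [-0.009   0.9999  0.0093] xax [ 0.0233  0.0095 -0.9997]
to [0.544  0.2235 0.075 ] norm tx,ty,tz [ 0.0041 -0.0011 -0.0037]
lid ((0.5439795255661011, 0.22415870428085327), 0.059162355959415436) 15411
knob 129 [0.538  0.2236 0.054 ] [0.5323 0.2119 0.05  ] [0.5532 0.2343 0.0579]
knob 130 [0.5377 0.2236 0.0621] [0.536  0.2161 0.0581] [0.5428 0.2316 0.0659]
knob 142 [0.5377 0.2237 0.0701] [0.5355 0.2164 0.0661] [0.5434 0.2317 0.074 ]
knob 597 [0.5423 0.224  0.0801] [0.5351 0.2166 0.076 ] [0.5514 0.2313 0.0819]
```

View pics/w14.png

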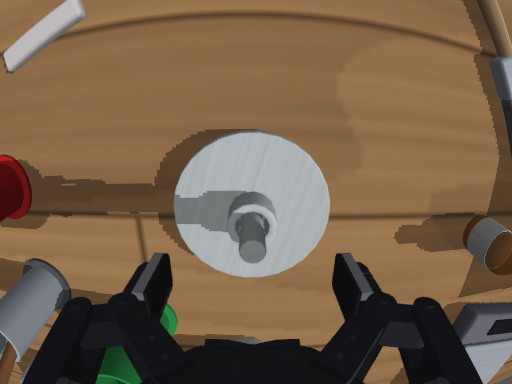

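>>> drive_tool(
  series=[
    {"tx":0.002,"ty":0,"tz":-0.004,"roll":0,"jaw":1},
    {"tx":0,"ty":0,"tz":0,"roll":0,"jaw":-1},
    {"tx":0,"ty":0,"tz":0,"roll":0,"jaw":-1},
    {"tx":0,"ty":0,"tz":0,"roll":0,"jaw":-1},
    {"tx":0,"ty":0,"tz":0,"roll":0,"jaw":-1},
    {"tx":0,"ty":0,"tz":0,"roll":0,"jaw":-1},
    {"tx":0,"ty":0,"tz":0,"roll":0,"jaw":-1},
    {"tx":0,"ty":0,"tz":0,"roll":0,"jaw":-1},
    {"tx":0,"ty":0,"tz":0,"roll":0,"jaw":-1},
  ],
  force=70,
)

```text
time: 15.0
position: [0.5448, 0.2249, 0.0781]
tcp_rot: [0.398, 1.542, 0.407]
force: [0.4, -0.4, -0.0]
grip_width: -0.0
```

```bash
python3 lid.py; cp pics/w10.png pics/w15.png
```

```text
t 15.05 pos [0.5448 0.2249 0.078 ] q [-0.7396  0.2972  0.3521  1.8138 -0.1188  1.0224  1.2374] F [-0.4389 -0.162  -0.2809] T [ 0.0254  0.0379 -0.0111] w 0.004
yax [-0.0092  0.9999  0.011 ] xax [ 0.0262  0.0113 -0.9996]
to [0.544  0.2235 0.075 ] norm tx,ty,tz [ 0.005  -0.0023 -0.0014]
lid ((0.5439039468765259, 0.22387169301509857), 0.059205908328294754) 14114
knob 128 [0.5382 0.2239 0.0538] [0.5351 0.21   0.05  ] [0.5521 0.2363 0.058 ]
knob 135 [0.5377 0.2238 0.062 ] [0.5357 0.2168 0.0581] [0.5442 0.2317 0.0659]
knob 141 [0.5375 0.2235 0.0703] [0.5354 0.2164 0.0661] [0.5429 0.2314 0.074 ]
knob 61 [0.537  0.2229 0.0778] [0.5354 0.2167 0.0761] [0.5424 0.2286 0.0802]
```

View pics/w15.png

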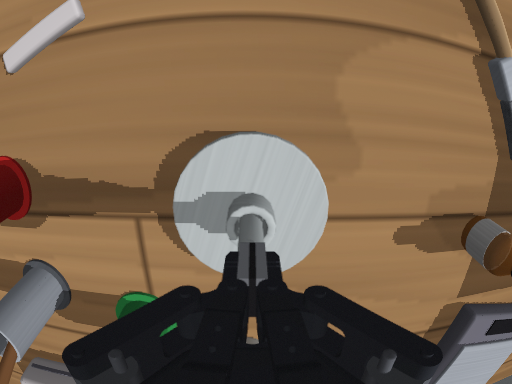

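```bash
python3 - <<'E'
from st import *
p=snap('wrist');C=cloudw(p)
for v in range(215,340,6):print(v,[np.round(C[v,u],3).tolist() for u in (236,244,252,262,270)])
p=snap('side');cv2.imwrite('pics/s7.png',cv2.resize(p['img'][60:260,150:400],None,fx=3,fy=3))
E
```

```text
215 [[0.534, 0.215, 0.048], [0.537, 0.22, 0.041], [0.536, 0.225, 0.043], [0.534, 0.231, 0.049], [0.534, 0.237, 0.048]]
221 [[0.548, 0.214, 0.028], [0.538, 0.22, 0.05], [0.536, 0.225, 0.053], [0.55, 0.233, 0.022], [0.538, 0.237, 0.049]]
227 [[0.547, 0.214, 0.04], [0.537, 0.22, 0.059], [0.536, 0.225, 0.062], [0.551, 0.232, 0.031], [0.543, 0.237, 0.048]]
233 [[0.548, 0.214, 0.047], [0.536, 0.22, 0.069], [0.536, 0.225, 0.07], [0.54, 0.231, 0.062], [0.547, 0.237, 0.049]]
239 [[0.552, 0.214, 0.048], [0.537, 0.22, 0.075], [0.536, 0.225, 0.077], [0.54, 0.231, 0.069], [0.551, 0.237, 0.049]]
245 [[0.571, 0.213, 0.022], [0.532, 0.22, 0.092], [0.532, 0.224, 0.09], [0.532, 0.23, 0.091], [0.571, 0.24, 0.023]]
251 [[0.536, 0.216, 0.09], [0.531, 0.22, 0.098], [0.532, 0.224, 0.097], [0.533, 0.229, 0.096], [0.537, 0.234, 0.089]]
257 [[0.536, 0.216, 0.097], [0.531, 0.221, 0.104], [0.532, 0.224, 0.103], [0.532, 0.229, 0.103], [0.536, 0.233, 0.096]]
263 [[0.536, 0.217, 0.102], [0.532, 0.221, 0.108], [0.531, 0.224, 0.109], [0.532, 0.229, 0.108], [0.536, 0.233, 0.102]]
269 [[0.536, 0.217, 0.108], [0.532, 0
[... 674 characters left out ...]
5 [[0.53, 0.218, 0.14], [0.53, 0.221, 0.14], [0.546, 0.224, 0.121], [0.531, 0.228, 0.139], [0.53, 0.23, 0.141]]
311 [[0.525, 0.218, 0.149], [0.533, 0.221, 0.14], [0.55, 0.224, 0.121], [0.531, 0.227, 0.143], [0.525, 0.23, 0.149]]
317 [[0.524, 0.219, 0.153], [0.544, 0.221, 0.132], [0.668, 0.227, 0.0], [0.531, 0.227, 0.145], [0.524, 0.23, 0.153]]
323 [[0.524, 0.219, 0.156], [0.547, 0.221, 0.132], [0.676, 0.227, 0.002], [0.535, 0.227, 0.145], [0.524, 0.229, 0.156]]
329 [[0.524, 0.219, 0.158], [0.55, 0.221, 0.133], [0.686, 0.227, 0.001], [0.55, 0.228, 0.133], [0.524, 0.229, 0.158]]
335 [[0.525, 0.219, 0.16], [0.549, 0.221, 0.138], [0.694, 0.227, 0.002], [0.55, 0.228, 0.137], [0.525, 0.229, 0.16]]
```

View pics/s7.png

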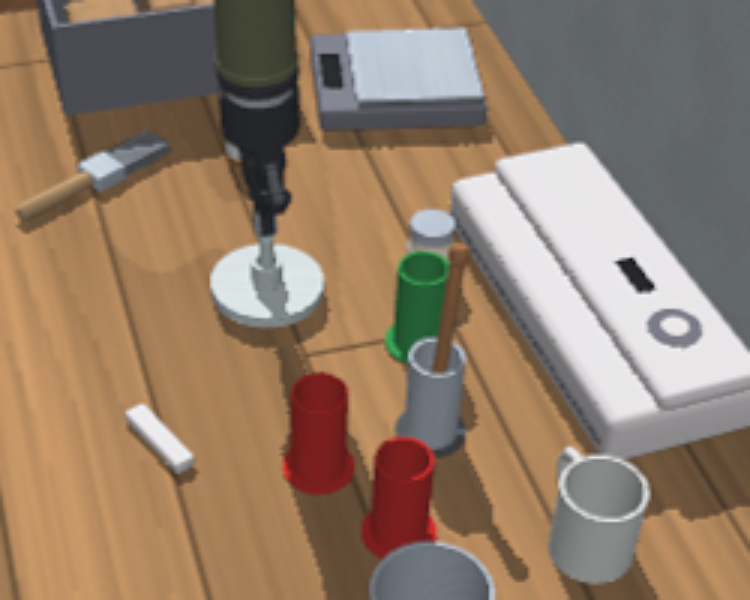

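```bash
python3 - <<'E'
from st import *
print(env.finger_overhang,[a for a in dir(env) if not a.startswith('_')])
p=snap('wrist');print(np.linalg.inv(p['world_to_cam'])[:3,3], env.sense()['position'])
E
```

```text
0.022 ['PlanningError', 'cut_out', 'finger_overhang', 'job_done', 'landmark_of', 'search_frame', 'sense', 'snapshot']
[0.4567 0.2223 0.2241] [0.5447 0.2249 0.078 ]
```

>>> drive_tool(
  series=[
    {"tx":0,"ty":0,"tz":0,"roll":0,"jaw":1},
    {"tx":0,"ty":0,"tz":0,"roll":0,"jaw":1},
    {"tx":0,"ty":0,"tz":0,"roll":0,"jaw":1},
    {"tx":0,"ty":0,"tz":0,"roll":0,"jaw":1},
    {"tx":0,"ty":0,"tz":0,"roll":0,"jaw":1},
    {"tx":0.012,"ty":0,"tz":0,"roll":0,"jaw":1},
    {"tx":0.012,"ty":0,"tz":0,"roll":0,"jaw":1},
    {"tx":0.012,"ty":0,"tz":0,"roll":0,"jaw":1},
    {"tx":0.01,"ty":0,"tz":0,"roll":0,"jaw":1},
    {"tx":0,"ty":0,"tz":0,"roll":0,"jaw":1},
  ],
)

```text
time: 16.2
position: [0.5449, 0.225, 0.0472]
tcp_rot: [0.394, 1.544, 0.403]
force: [0.1, -0.2, 0.1]
grip_width: 1.003
```

```bash
python3 lid.py; cp pics/w10.png pics/w16.png;python3 - <<'E'
from st import *
p=snap('side');cv2.imwrite('pics/s8.png',cv2.resize(p['img'][60:260,150:400],None,fx=3,fy=3))
E
```

```text
t 16.25 pos [0.5451 0.225  0.0475] q [-0.732   0.3355  0.3456  1.835  -0.1359  0.9663  1.2501] F [ 0.1907  0.0845 -0.1696] T [-0.0002  0.0093  0.0337] w 0.999
yax [-0.0092  0.9999  0.0105] xax [ 0.0252  0.0107 -0.9996]
to [0.544  0.2235 0.075 ] norm tx,ty,tz [-0.0458 -0.0021 -0.0007]
lid ((0.5436479449272156, 0.22374509274959564), 0.05928238853812218) 19014
knob 211 [0.5377 0.224  0.054 ] [0.531  0.2092 0.05  ] [0.5484 0.2383 0.058 ]
knob 232 [0.5378 0.2229 0.0623] [0.5346 0.1814 0.0581] [0.545  0.2676 0.0659]
knob 680 [0.5393 0.2216 0.0704] [0.531  0.1753 0.0661] [0.555  0.2715 0.074 ]
knob 1486 [0.5407 0.2231 0.0803] [0.5306 0.1752 0.076 ] [0.5541 0.2716 0.085 ]
```

View pics/w16.png

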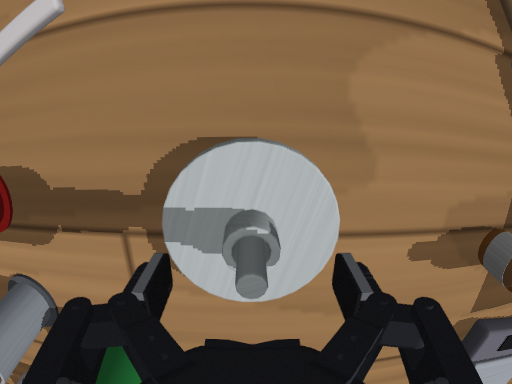

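View pics/s8.png

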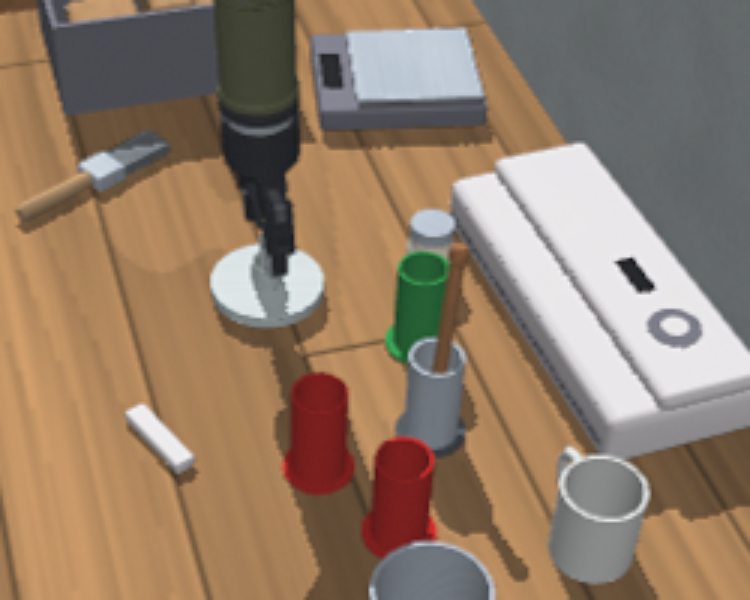

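>>> drive_tool(
  series=[
    {"tx":0,"ty":0,"tz":0,"roll":0,"jaw":-1},
    {"tx":0,"ty":0,"tz":0,"roll":0,"jaw":-1},
    {"tx":0,"ty":0,"tz":0,"roll":0,"jaw":-1},
    {"tx":0,"ty":0,"tz":0,"roll":0,"jaw":-1},
    {"tx":0,"ty":0,"tz":0,"roll":0,"jaw":-1},
    {"tx":0,"ty":0,"tz":0,"roll":0,"jaw":-1},
    {"tx":0,"ty":0,"tz":0,"roll":0,"jaw":-1},
  ],
  force=70,
)

```text
time: 17.0
position: [0.5464, 0.2254, 0.0494]
tcp_rot: [0.394, 1.54, 0.403]
force: [0.8, -0.5, -0.3]
grip_width: 0.162
```

```bash
python3 lid.py; cp pics/w10.png pics/w17.png
```

```text
t 17.05 pos [0.5464 0.2254 0.0494] q [-0.732   0.3336  0.346   1.8333 -0.1353  0.9666  1.25  ] F [ 0.1038  0.4827 -0.5841] T [-0.0365 -0.0353 -0.0544] w 0.161
yax [-0.0093  0.9999  0.0118] xax [ 0.0282  0.0121 -0.9995]
to [0.544  0.2235 0.075 ] norm tx,ty,tz [-0.0428 -0.0027 -0.0029]
lid ((0.5440897345542908, 0.22490277886390686), 0.05935744196176529) 16744
knob 173 [0.5369 0.2252 0.0539] [0.5283 0.2141 0.05  ] [0.5406 0.2383 0.0579]
knob 517 [0.5362 0.2247 0.0625] [0.5329 0.205  0.058 ] [0.5405 0.245  0.066 ]
knob 654 [0.5362 0.2248 0.0702] [0.5327 0.2043 0.066 ] [0.555  0.2457 0.074 ]
knob 1330 [0.5393 0.2249 0.0804] [0.5322 0.2043 0.076 ] [0.5558 0.2451 0.085 ]
```

View pics/w17.png

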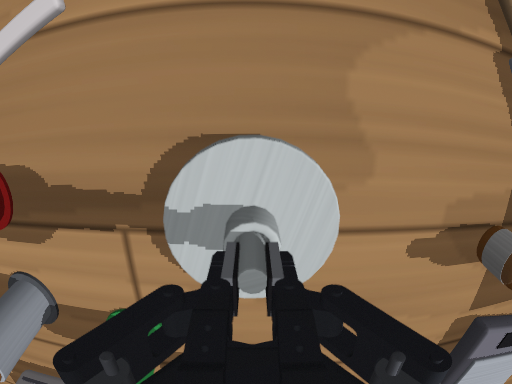

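>>> drive_tool(
  series=[
    {"tx":-0.01,"ty":0,"tz":0,"roll":0,"jaw":-1},
    {"tx":-0.015,"ty":0,"tz":0,"roll":0,"jaw":-1},
    {"tx":-0.02,"ty":0,"tz":0,"roll":0,"jaw":-1},
    {"tx":-0.025,"ty":0,"tz":0,"roll":0,"jaw":-1},
    {"tx":-0.03,"ty":0,"tz":0,"roll":0,"jaw":-1},
    {"tx":-0.03,"ty":0,"tz":0,"roll":0,"jaw":-1},
    {"tx":-0.03,"ty":0,"tz":0,"roll":0,"jaw":-1},
    {"tx":-0.03,"ty":0,"tz":0,"roll":0,"jaw":-1},
    {"tx":-0.03,"ty":0,"tz":0,"roll":0,"jaw":-1},
    {"tx":-0.02,"ty":0,"tz":0,"roll":0,"jaw":-1},
  ],
)

```text
time: 18.05
position: [0.5379, 0.2211, 0.1997]
tcp_rot: [0.369, 1.551, 0.377]
force: [-0.4, -0.1, -4.6]
grip_width: 0.163
```

```bash
python3 - <<'E'
from st import *
s,_=st((.5595,-.249,.2))
p=snap('wrist','w18.png')
p=snap('side');cv2.imwrite('pics/s9.png',cv2.resize(p['img'][60:260,150:400],None,fx=3,fy=3))
E
```

```text
t 18.05 pos [0.5379 0.2211 0.1997] q [-0.7618  0.1765  0.367   1.695  -0.0656  1.2619  1.1971] F [-0.405  -0.1465 -4.6143] T [-0.034   0.0063  0.0408] w 0.163
yax [-0.0078  0.9999  0.0073] xax [ 0.0189  0.0075 -0.9998]
to [ 0.5595 -0.249   0.2   ] norm tx,ty,tz [-0.0056 -0.7838  0.0301]
```

View pics/w18.png

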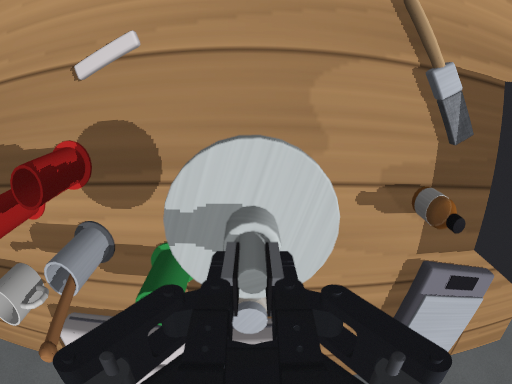

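View pics/s9.png

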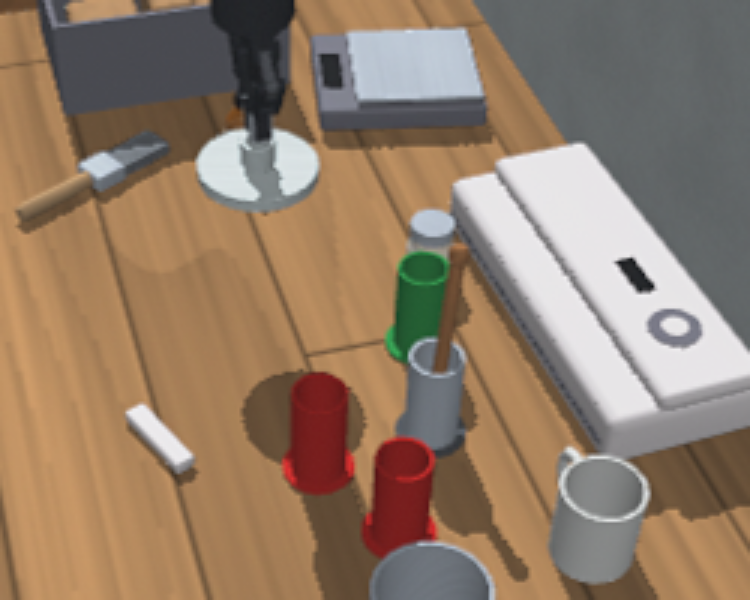

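>>> drive_tool(
  series=[
    {"tx":0,"ty":-0.02,"tz":0,"roll":0,"jaw":-1},
    {"tx":0,"ty":-0.03,"tz":0,"roll":0,"jaw":-1},
    {"tx":0,"ty":-0.04,"tz":0,"roll":0,"jaw":-1},
    {"tx":0,"ty":-0.045,"tz":0,"roll":0,"jaw":-1},
    {"tx":0,"ty":-0.045,"tz":0,"roll":0,"jaw":-1},
    {"tx":0,"ty":-0.045,"tz":0,"roll":0,"jaw":-1},
    {"tx":0,"ty":-0.045,"tz":0,"roll":0,"jaw":-1},
    {"tx":0,"ty":-0.045,"tz":0,"roll":0,"jaw":-1},
    {"tx":0,"ty":-0.045,"tz":0,"roll":0,"jaw":-1},
    {"tx":0,"ty":-0.045,"tz":0,"roll":0,"jaw":-1},
  ],
)

```text
time: 19.15
position: [0.5305, -0.0436, 0.1878]
tcp_rot: [0.408, 1.568, 0.412]
force: [-0.4, -0.9, -5.3]
grip_width: 0.158
```

```bash
python3 - <<'E'
from st import *
s,_=st((.5595,-.249,.2))
E
```

```text
t 19.15 pos [ 0.5305 -0.0436  0.1878] q [-0.4939  0.0928  0.5612  1.8159 -0.0532  1.2455  1.6572] F [-0.3563 -0.8687 -5.2503] T [-0.0097 -0.0221  0.0031] w 0.158
yax [-0.0041  1.      0.0009] xax [ 0.0021  0.0009 -1.    ]
to [ 0.5595 -0.249   0.2   ] norm tx,ty,tz [-0.0206 -0.3426  0.047 ]
```

>>> drive_tool(
  series=[
    {"tx":-0.003,"ty":-0.045,"tz":0.006,"roll":0,"jaw":-1},
    {"tx":-0.003,"ty":-0.045,"tz":0.006,"roll":0,"jaw":-1},
    {"tx":-0.003,"ty":-0.045,"tz":0.006,"roll":0,"jaw":-1},
    {"tx":-0.003,"ty":-0.045,"tz":0.006,"roll":0,"jaw":-1},
    {"tx":-0.003,"ty":-0.045,"tz":0.006,"roll":0,"jaw":-1},
    {"tx":0,"ty":-0.04,"tz":0.006,"roll":0,"jaw":-1},
    {"tx":0,"ty":-0.03,"tz":0.004,"roll":0,"jaw":-1},
    {"tx":0,"ty":-0.02,"tz":0.003,"roll":0,"jaw":-1},
    {"tx":0,"ty":0,"tz":0,"roll":0,"jaw":-1},
  ],
)

```text
time: 20.05
position: [0.5379, -0.2614, 0.1881]
tcp_rot: [-2.964, 1.554, -2.985]
force: [1.3, 0.4, -4.1]
grip_width: 0.161
```

```bash
cat > seat.py <<'E'
from st import *
s,_=st((.5595,-.249,.15))
c=s['position'];n='%.2f'%s['time']
def fit(C,zl,zh,c0,R):
    q=sel(C,c0,R,zl,zh);return q
for k in('top','side'):
    p=snap(k);C=cloud(p);C[p['z_map']<=0]=np.nan
    o=(C[...,2]>.06)&(np.hypot(C[...,0]-c[0],C[...,1]-c[1])<.09)
    if k=='side':cv2.imwrite('pics/side_%s.png'%n,cv2.resize(p['img'][180:330,210:400],None,fx=4,fy=4))
p=snap('wrist','wr_%s.png'%n);C=cloudw(p)
v=C.reshape(-1,3);v=v[np.isfinite(v).all(1)]
zl=c[2]-.0494+.022
q=v[(abs(v[:,2]-zl)<.008)&(np.hypot(v[:,0]-c[0],v[:,1]-c[1])<.075)]
q=q[np.hypot(q[:,0]-c[0],q[:,1]-c[1])>.02]
A=np.c_[q[:,:2]-c[:2],np.ones(len(q))];pl,*_=np.linalg.lstsq(A,q[:,2],rcond=None)
print('lid disc plane slopes',pl,'expected z',zl,'encl',cv2.minEnclosingCircle(q[:,:2].astype(np.float32)),len(q))
q=sel(C,(.5595,-.249),.056,.085,.094);q=q[np.hypot(q[:,0]-.5595,q[:,1]+.249)>.042]
print('can rim',circ(q,.048) if len(q)>20 else len(q))
E
python3 seat.py; ls pics|grep -E 'side_|wr_'
```

```text
t 20.05 pos [ 0.5379 -0.2614  0.1881] q [-0.1881  0.2854  0.7105  1.6481 -0.1813  1.2926  2.1049] F [ 1.2811  0.3511 -4.122 ] T [-0.0179 -0.0118 -0.0479] w 0.161
yax [ 0.0206  0.9998 -0.003 ] xax [-0.0168 -0.0027 -0.9999]
to [ 0.5595 -0.249   0.15  ] norm tx,ty,tz [0.0629 0.0215 0.0366]
lid disc plane slopes [-0.0393 -0.0108  0.1613] expected z 0.16074300721660287 encl ((0.5347931981086731, -0.259331613779068), 0.05928264185786247) 16310
can rim 0
side_20.05.png
wr_20.05.png
```

>>> drive_tool(
  series=[
    {"tx":0,"ty":0.005,"tz":0.01,"roll":0,"jaw":-1},
    {"tx":0,"ty":0.005,"tz":0.01,"roll":0,"jaw":-1},
    {"tx":0,"ty":0.005,"tz":0.01,"roll":0,"jaw":-1},
    {"tx":0,"ty":0.004,"tz":0.01,"roll":0,"jaw":-1},
    {"tx":0,"ty":0,"tz":0,"roll":0,"jaw":-1},
  ],
)

```text
time: 20.7
position: [0.5681, -0.2384, 0.1878]
tcp_rot: [2.89, 1.556, 2.884]
force: [-0.0, -0.6, -4.8]
grip_width: 0.158
```

```bash
python3 seat.py; ls pics|grep -E 'side_|wr_'
```

```text
t 20.7 pos [ 0.5681 -0.2384  0.1878] q [-0.2022  0.3268  0.6888  1.6013 -0.21    1.3049  2.0835] F [-0.0356 -0.6344 -4.7644] T [ 0.0374 -0.0613  0.0457] w 0.158
yax [0.0063 1.     0.0037] xax [-0.0143  0.0038 -0.9999]
to [ 0.5595 -0.249   0.15  ] norm tx,ty,tz [ 0.0631 -0.018  -0.0133]
lid disc plane slopes [-0.0376 -0.0066  0.1609] expected z 0.16040116916427022 encl ((0.5632376670837402, -0.24030955135822296), 0.059391897171735764) 16533
can rim (array([ 0.5588, -0.2499]), np.float64(0.0004345470683686291), 78)
side_20.05.png
side_20.70.png
wr_20.05.png
wr_20.70.png
```

>>> drive_tool(
  series=[
    {"tx":0.01,"ty":-0.006,"tz":-0.003,"roll":0,"jaw":-1},
    {"tx":0.01,"ty":-0.006,"tz":-0.002,"roll":0,"jaw":-1},
    {"tx":0.01,"ty":0,"tz":0,"roll":0,"jaw":-1},
    {"tx":0,"ty":0,"tz":0,"roll":0,"jaw":-1},
  ],
)

```text
time: 21.25
position: [0.5611, -0.2495, 0.1681]
tcp_rot: [2.973, 1.554, 2.961]
force: [-0.1, 0.2, -5.8]
grip_width: 0.163
```

```bash
python3 seat.py; ls pics|grep -E 'side_|wr_'
```

```text
t 21.25 pos [ 0.5611 -0.2495  0.1681] q [-0.1844  0.3396  0.6907  1.6292 -0.2189  1.2698  2.1059] F [-0.1437  0.2408 -5.7532] T [ 0.0373 -0.0412  0.0227] w 0.163
yax [0.0118 0.9999 0.0028] xax [-0.0164  0.003  -0.9999]
to [ 0.5595 -0.249   0.15  ] norm tx,ty,tz [ 0.0302  0.0008 -0.0022]
lid disc plane slopes [-0.0365 -0.0076  0.1422] expected z 0.14069268661698578 encl ((0.5579848289489746, -0.2506335377693176), 0.059359412640333176) 16347
can rim 0
side_20.05.png
side_20.70.png
side_21.25.png
wr_20.05.png
wr_20.70.png
wr_21.25.png
```

>>> drive_tool(
  series=[
    {"tx":0.008,"ty":0.001,"tz":0.003,"roll":0,"jaw":-1},
    {"tx":0.01,"ty":0,"tz":0,"roll":0,"jaw":-1},
    {"tx":0.01,"ty":0,"tz":0,"roll":0,"jaw":-1},
    {"tx":0,"ty":0,"tz":0,"roll":0,"jaw":-1},
  ],
)

```text
time: 21.8
position: [0.5646, -0.2484, 0.1517]
tcp_rot: [2.981, 1.558, 2.971]
force: [-0.5, -0.2, -4.9]
grip_width: 0.161
```

```bash
python3 seat.py; ls pics|grep -E 'side_|wr_'|tail -1
```

```text
t 21.8 pos [ 0.5646 -0.2484  0.1517] q [-0.1808  0.3566  0.6843  1.6439 -0.2314  1.2381  2.1123] F [-0.5121 -0.1921 -4.8704] T [ 0.0464 -0.0578  0.0135] w 0.161
yax [0.0101 0.9999 0.0021] xax [-0.0131  0.0022 -0.9999]
to [ 0.5595 -0.249   0.15  ] norm tx,ty,tz [ 0.0029 -0.001  -0.0084]
lid disc plane slopes [-0.0338 -0.0082  0.1258] expected z 0.12429188172976774 encl ((0.5614244937896729, -0.24970081448554993), 0.05935535207390785) 16357
can rim 0
wr_21.80.png
```

>>> drive_tool(
  series=[
    {"tx":0.008,"ty":0,"tz":-0.002,"roll":0,"jaw":-1},
    {"tx":0.01,"ty":0,"tz":-0.001,"roll":0,"jaw":-1},
    {"tx":0.008,"ty":0,"tz":0,"roll":0,"jaw":-1},
  ],
)

```text
time: 22.25
position: [0.5638, -0.2494, 0.1376]
tcp_rot: [3.059, 1.562, 3.049]
force: [-0.9, -0.1, -6.0]
grip_width: 0.154
```

>>> drive_tool(
  series=[
    {"tx":0.008,"ty":0,"tz":0,"roll":0,"jaw":-1},
  ],
)

```text
time: 22.35
position: [0.5637, -0.2493, 0.1323]
tcp_rot: [3.049, 1.562, 3.039]
force: [0.1, -0.2, -4.9]
grip_width: 0.162
```

```bash
python3 seat.py; ls pics|grep -E 'side_|wr_'|tail -1
```

```text
t 22.35 pos [ 0.5637 -0.2493  0.1323] q [-0.1756  0.3696  0.6794  1.6699 -0.2428  1.1977  2.1222] F [ 0.0985 -0.2466 -4.9099] T [-0.0393 -0.0104  0.0241] w 0.162
yax [0.0104 0.9999 0.0008] xax [-0.0089  0.0009 -1.    ]
to [ 0.5595 -0.249   0.15  ] norm tx,ty,tz [-0.0295  0.0005 -0.0072]
lid disc plane slopes [-0.0342 -0.0085  0.1048] expected z 0.10486150626870588 encl ((0.5594494938850403, -0.2499319165945053), 0.05933274328708649) 16501
can rim 0
wr_22.35.png
```

>>> drive_tool(
  series=[
    {"tx":0.006,"ty":0,"tz":0,"roll":0,"jaw":-1},
  ],
)

```text
time: 22.6
position: [0.5639, -0.2495, 0.1291]
tcp_rot: [3.082, 1.562, 3.072]
force: [-0.6, -0.3, -4.6]
grip_width: 0.158
```

>>> drive_tool(
  series=[
    {"tx":0.005,"ty":0,"tz":0,"roll":0,"jaw":-1},
  ],
)

```text
time: 22.7
position: [0.5635, -0.2497, 0.1264]
tcp_rot: [3.085, 1.561, 3.074]
force: [-5.4, 0.2, 8.1]
grip_width: 0.156
```

>>> drive_tool(
  series=[
    {"tx":0.004,"ty":0,"tz":0,"roll":0,"jaw":-1},
  ],
)

```text
time: 22.8
position: [0.5632, -0.2502, 0.1258]
tcp_rot: [3.019, 1.561, 3.008]
force: [-8.6, 3.8, 14.3]
grip_width: 0.162
```

```bash
python3 seat.py; ls pics|grep -E 'side_|wr_'|tail -1
```

```text
t 22.8 pos [ 0.5632 -0.2502  0.1258] q [-0.1724  0.3762  0.6779  1.6763 -0.2477  1.1869  2.127 ] F [-8.6054  3.7993 14.3044] T [0.845  1.2995 0.1151] w 0.162
yax [0.0108 0.9999 0.0012] xax [-0.0094  0.0013 -1.    ]
to [ 0.5595 -0.249   0.15  ] norm tx,ty,tz [-0.0403  0.002  -0.0065]
lid disc plane slopes [-0.0165 -0.002   0.0994] expected z 0.09838464884340362 encl ((0.5605624318122864, -0.2508518397808075), 0.05928204208612442) 16170
can rim 0
wr_22.80.png
```

>>> drive_tool(
  series=[
    {"tx":0.003,"ty":0,"tz":-0.001,"roll":0,"jaw":-1},
    {"tx":0,"ty":0,"tz":0,"roll":0,"jaw":-1},
  ],
)

```text
time: 23.15
position: [0.5641, -0.2501, 0.1269]
tcp_rot: [2.696, 1.566, 2.685]
force: [0.2, -0.1, -4.8]
grip_width: 0.159
```

>>> drive_tool(
  series=[
    {"tx":0,"ty":0,"tz":0,"roll":0,"jaw":-0.3},
    {"tx":0,"ty":0,"tz":0,"roll":0,"jaw":0.2},
    {"tx":0,"ty":0,"tz":0,"roll":0,"jaw":1},
    {"tx":0,"ty":0,"tz":0,"roll":0,"jaw":1},
    {"tx":0,"ty":0,"tz":0,"roll":0,"jaw":1},
    {"tx":0,"ty":0,"tz":0,"roll":0,"jaw":1},
  ],
)

```text
time: 23.75
position: [0.5661, -0.2515, 0.1281]
tcp_rot: [-1.894, 1.57, -1.905]
force: [0.3, 0.5, -0.4]
grip_width: 0.994
```

```bash
cat > seat2.py <<'E'
from st import *
s,_=st((.5595,-.2495,.105))
c=np.array([.5605,-.2505]);n='%.2f'%s['time']
p=snap('side');cv2.imwrite('pics/side_%s.png'%n,cv2.resize(p['img'][180:330,210:400],None,fx=4,fy=4))
p=snap('wrist','wr_%s.png'%n);C=cloudw(p)
v=C.reshape(-1,3);v=v[np.isfinite(v).all(1)]
q=v[(abs(v[:,2]-.1)<.008)&(np.hypot(v[:,0]-c[0],v[:,1]-c[1])<.075)]
q=q[np.hypot(q[:,0]-c[0],q[:,1]-c[1])>.021]
A=np.c_[q[:,:2]-c[:2],np.ones(len(q))];pl,*_=np.linalg.lstsq(A,q[:,2],rcond=None)
print('disc',pl,cv2.minEnclosingCircle(q[:,:2].astype(np.float32)),len(q))
for a,b,t in((.128,.136,'knob'),(.138,.152,'knob'),(.153,.162,'knobtop'),(.121,.1275,'collartop')):
    q=sel(C,c,.03,a,b)
    if len(q):print(t,len(q),q.mean(0),q.min(0),q.max(0))
E
python3 seat2.py; ls -t pics|head -2
```

```text
t 23.75 pos [ 0.5661 -0.2515  0.1281] q [-0.1716  0.3735  0.6779  1.6743 -0.2489  1.182   2.1278] F [ 0.2988  0.4771 -0.4047] T [ 0.0188  0.0597 -0.0008] w 0.994
yax [ 0.0106  0.9999 -0.0009] xax [-0.0003 -0.0009 -1.    ]
to [ 0.5595 -0.2495  0.105 ] norm tx,ty,tz [ 0.0384  0.0032 -0.011 ]
disc [ 0.0015 -0.0002  0.0986] ((0.5605891942977905, -0.25103819370269775), 0.059104591608047485) 17962
knob 178 [ 0.5542 -0.251   0.1322] [ 0.552  -0.2583  0.128 ] [ 0.5597 -0.2433  0.136 ]
knob 398 [ 0.5543 -0.2509  0.1453] [ 0.5521 -0.2586  0.138 ] [ 0.5613 -0.243   0.1519]
knobtop 741 [ 0.5591 -0.2508  0.1562] [ 0.552  -0.2584  0.153 ] [ 0.5679 -0.2433  0.1584]
collartop 1272 [ 0.5554 -0.2511  0.1242] [ 0.5434 -0.2672  0.121 ] [ 0.5743 -0.2347  0.1274]
wr_23.75.png
side_23.75.png
```

```bash
python3 - <<'E'
from st import *
s=env.sense();t=s['position'];p=snap('wrist');C=cloudw(p)-t
for v in range(250,384,8):print(v,[np.round(C[v,u],3).tolist() for u in (130,150,165,200,225,252,280)])
E
```

```text
250 [[0.071, -0.138, -0.127], [0.07, -0.113, -0.127], [0.069, -0.096, -0.127], [0.014, -0.036, -0.03], [0.014, -0.019, -0.029], [-0.013, -0.0, 0.02], [0.015, 0.019, -0.03]]
258 [[nan, nan, nan], [0.08, -0.115, -0.127], [-0.011, -0.043, 0.026], [0.02, -0.037, -0.029], [0.02, -0.019, -0.029], [-0.013, -0.0, 0.028], [0.021, 0.019, -0.03]]
266 [[0.092, -0.143, -0.128], [-0.013, -0.047, 0.036], [-0.008, -0.043, 0.028], [0.027, -0.037, -0.029], [0.027, -0.019, -0.03], [-0.009, -0.0, 0.029], [0.028, 0.019, -0.03]]
274 [[0.104, -0.146, -0.128], [-0.012, -0.045, 0.042], [-0.004, -0.043, 0.029], [0.034, -0.038, -0.029], [0.034, -0.02, -0.03], [-0.004, -0.0, 0.027], [0.034, 0.019, -0.029]]
282 [[-0.008, -0.056, 0.044], [-0.012, -0.043, 0.048], [-0.001, -0.043, 0.031], [0.11, -0.06, -0.127], [0.041, -0.02, -0.029], [-0.0, -0.0, 0.029], [0.041, 0.02, -0.029]]
290 [[-0.009, -0.053, 0.051], [-0.011, -0.043, 0.052], [0.003, -0.043, 0.033], [0.121, -0.061, -0.126], [0.048, -0.02, -0.029], [0.048, -0.001, -0.03], [0.048, 0.02, -0.028]]
298 [[-0.013, -0.048, 0.061], [-0.008, -0.043, 0.054], [0.006, -0.
[... 1169 characters left out ...]
]
354 [[0.005, -0.048, 0.075], [-0.018, -0.029, 0.093], [-0.018, -0.025, 0.092], [-0.013, -0.016, 0.087], [-0.012, -0.008, 0.086], [-0.013, 0.0, 0.087], [-0.012, 0.009, 0.086]]
362 [[0.271, -0.188, -0.127], [-0.018, -0.028, 0.096], [-0.019, -0.024, 0.096], [-0.012, -0.016, 0.09], [-0.013, -0.008, 0.09], [-0.012, 0.0, 0.089], [-0.012, 0.008, 0.089]]
370 [[0.293, -0.194, -0.128], [-0.018, -0.028, 0.099], [-0.018, -0.023, 0.099], [-0.021, -0.013, 0.099], [-0.013, -0.008, 0.093], [-0.012, 0.0, 0.092], [-0.012, 0.008, 0.092]]
378 [[0.317, -0.202, -0.128], [-0.012, -0.03, 0.097], [-0.021, -0.022, 0.103], [-0.02, -0.013, 0.102], [-0.013, -0.008, 0.096], [-0.012, 0.0, 0.095], [-0.012, 0.008, 0.096]]
```

View pics/wr_23.75.png

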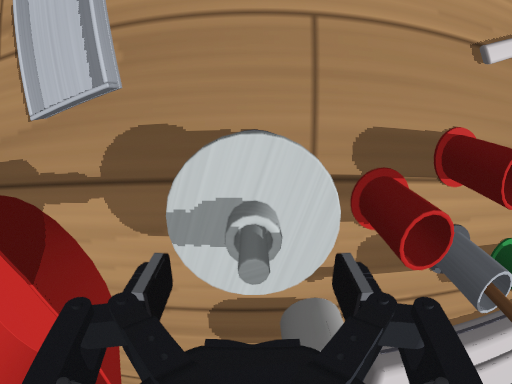

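View pics/side_23.75.png

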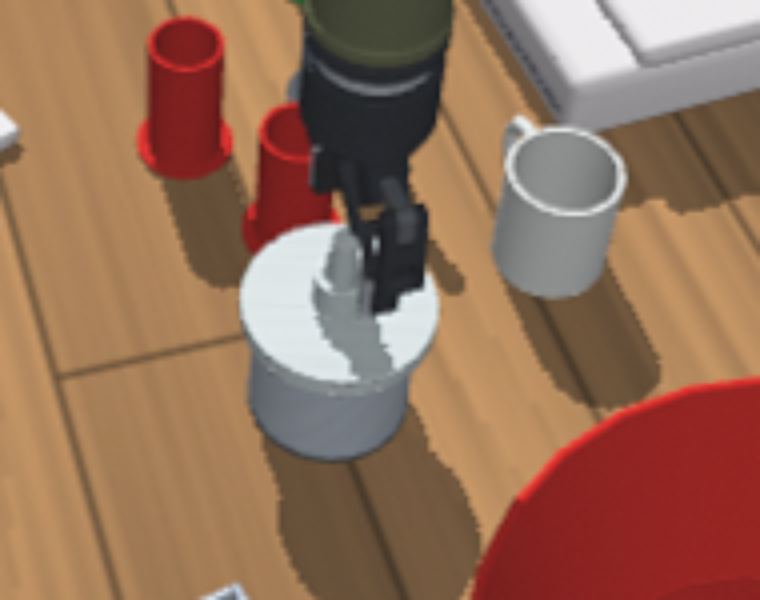

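>>> drive_tool(
  series=[
    {"tx":0.01,"ty":0,"tz":-0.004,"roll":0,"jaw":1},
    {"tx":0.014,"ty":0,"tz":-0.003,"roll":0,"jaw":1},
    {"tx":0.014,"ty":0,"tz":0,"roll":0,"jaw":1},
    {"tx":0.014,"ty":0,"tz":0,"roll":0,"jaw":1},
    {"tx":0.006,"ty":0,"tz":0,"roll":0,"jaw":1},
    {"tx":0,"ty":0,"tz":0,"roll":0,"jaw":1},
  ],
)

```text
time: 24.5
position: [0.5604, -0.251, 0.0889]
tcp_rot: [-3.1, 1.568, -3.111]
force: [-0.3, 0.3, 0.2]
grip_width: 1.006
```

```bash
python3 seat2.py; ls -t pics|head -2
```

```text
t 24.5 pos [ 0.5604 -0.251   0.0889] q [-0.16    0.4043  0.665   1.7224 -0.2728  1.1119  2.1486] F [-0.2603  0.3458  0.1522] T [ 0.0315 -0.0183  0.0259] w 1.006
yax [ 0.0108  0.9999 -0.0001] xax [-0.0026 -0.0001 -1.    ]
to [ 0.5595 -0.2495  0.105 ] norm tx,ty,tz [-0.0269  0.0025 -0.0017]
disc [ 0.0024 -0.0003  0.0986] ((0.5606182813644409, -0.25100526213645935), 0.059193506836891174) 22509
knob 368 [ 0.5544 -0.2509  0.132 ] [ 0.5519 -0.2588  0.128 ] [ 0.562  -0.2427  0.136 ]
knob 820 [ 0.5543 -0.2509  0.1453] [ 0.5516 -0.2588  0.138 ] [ 0.5611 -0.2429  0.152 ]
knobtop 846 [ 0.557  -0.2508  0.156 ] [ 0.5519 -0.2585  0.153 ] [ 0.564  -0.2431  0.1582]
collartop 1877 [ 0.5546 -0.251   0.1241] [ 0.5427 -0.2673  0.121 ] [ 0.5748 -0.2346  0.1275]
wr_24.50.png
side_24.50.png
```

>>> drive_tool(
  series=[
    {"tx":-0.003,"ty":0,"tz":0.001,"roll":0,"jaw":1},
    {"tx":0,"ty":0,"tz":0,"roll":0,"jaw":0},
    {"tx":0,"ty":0,"tz":0,"roll":0,"jaw":-1},
    {"tx":0,"ty":0,"tz":0,"roll":0,"jaw":-1},
    {"tx":0,"ty":0,"tz":0,"roll":0,"jaw":-1},
    {"tx":0,"ty":0,"tz":0,"roll":0,"jaw":-1},
    {"tx":0,"ty":0,"tz":0,"roll":0,"jaw":-1},
  ],
  force=50,
)

```text
time: 25.3
position: [0.5629, -0.2517, 0.0935]
tcp_rot: [-0.582, 1.569, -0.593]
force: [0.6, 0.5, -0.6]
grip_width: 0.387
```

```bash
python3 seat2.py; ls -t pics|head -2; cp $(ls -t pics/wr_*|head -1) pics/w25.png
```

```text
t 25.3 pos [ 0.5629 -0.2517  0.0935] q [-0.1607  0.4011  0.6663  1.7161 -0.2716  1.1164  2.1471] F [ 0.5982  0.5475 -0.6388] T [0.0416 0.0291 0.0097] w 0.387
yax [ 0.0106  0.9999 -0.0012] xax [ 0.0018 -0.0012 -1.    ]
to [ 0.5595 -0.2495  0.105 ] norm tx,ty,tz [-0.0192  0.0036 -0.0056]
disc [ 0.0036 -0.0003  0.0987] ((0.5605162382125854, -0.25167587399482727), 0.059024419635534286) 18820
knob 916 [ 0.5546 -0.2506  0.132 ] [ 0.5496 -0.2798  0.128 ] [ 0.573  -0.2216  0.136 ]
knob 1838 [ 0.5525 -0.2496  0.1454] [ 0.5468 -0.2785  0.138 ] [ 0.5712 -0.2211  0.152 ]
knobtop 1664 [ 0.5553 -0.2503  0.1561] [ 0.5462 -0.2784  0.153 ] [ 0.5681 -0.2205  0.1619]
collartop 2300 [ 0.5547 -0.2517  0.1242] [ 0.5429 -0.2799  0.121 ] [ 0.5751 -0.2217  0.1275]
wr_25.30.png
side_25.30.png
```

View pics/w25.png

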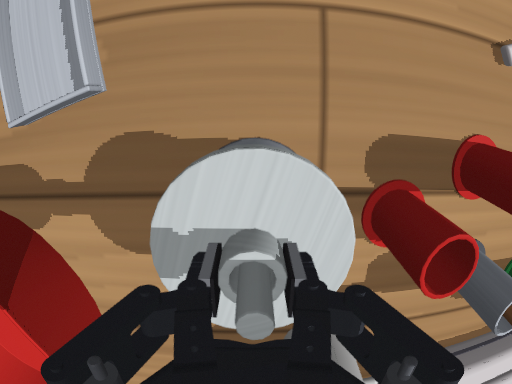

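>>> drive_tool(
  series=[
    {"tx":-0.006,"ty":0,"tz":0,"roll":0,"jaw":-1},
    {"tx":-0.008,"ty":0,"tz":0,"roll":0,"jaw":-1},
    {"tx":-0.008,"ty":0,"tz":0,"roll":0,"jaw":-1},
  ],
)

```text
time: 25.7
position: [0.5616, -0.2511, 0.106]
tcp_rot: [-2.915, 1.569, -2.926]
force: [0.3, -0.5, -1.9]
grip_width: 0.386
```

```bash
cat > lift.py <<'E'
from st import *
s,_=st((.5605,-.2512,s0:=.19))
t=s['position'];n='%.2f'%s['time']
p=snap('wrist','wr_%s.png'%n);C=cloudw(p)
v=C.reshape(-1,3);v=v[np.isfinite(v).all(1)]
zl=.0987+t[2]-.0935
r=np.hypot(v[:,0]-t[0]+.002,v[:,1]-t[1])
q=v[(abs(v[:,2]-zl)<.008)&(r<.075)&(r>.022)]
A=np.c_[q[:,:2]-t[:2],np.ones(len(q))];pl,*_=np.linalg.lstsq(A,q[:,2],rcond=None)
print('disc',pl,'exp',zl,cv2.minEnclosingCircle(q[:,:2].astype(np.float32)),len(q))
q=v[(abs(v[:,2]-zl-.025)<.003)&(r<.022)&(r>.008)];print('collartop',q.mean(0) if len(q) else 0)
q=v[(v[:,2]>max(.13,zl+.03))&(v[:,2]<.162)&(np.hypot(v[:,0]-.5595,v[:,1]+.2505)<.012)]
if len(q): print('knob',len(q),q.mean(0),q.max(0))
E
python3 lift.py
```

```text
t 25.7 pos [ 0.5616 -0.2511  0.106 ] q [-0.1663  0.3874  0.6718  1.7054 -0.2605  1.1414  2.1393] F [ 0.3288 -0.5119 -1.852 ] T [-0.021   0.0298 -0.0352] w 0.386
yax [ 0.0106  0.9999 -0.0004] xax [-0.0015 -0.0003 -1.    ]
to [ 0.5605 -0.2512  0.19  ] norm tx,ty,tz [-0.14   -0.0002 -0.002 ]
disc [0.001  0.0002 0.1111] exp 0.11117567224231159 ((0.5592990517616272, -0.2513118088245392), 0.05908359959721565) 19169
collartop [ 0.5538 -0.2513  0.1365]
knob 1431 [ 0.5572 -0.2509  0.153 ] [ 0.5683 -0.2429  0.1581]
```

>>> drive_tool(
  series=[
    {"tx":-0.008,"ty":0,"tz":0.001,"roll":0,"jaw":-1},
    {"tx":-0.01,"ty":0,"tz":0.001,"roll":0,"jaw":-1},
    {"tx":-0.01,"ty":0,"tz":0.001,"roll":0,"jaw":-1},
  ],
)

```text
time: 26.05
position: [0.5637, -0.2512, 0.1247]
tcp_rot: [-2.751, 1.57, -2.762]
force: [-0.6, -0.8, -2.5]
grip_width: 0.386
```

```bash
python3 lift.py
```

```text
t 26.05 pos [ 0.5637 -0.2512  0.1247] q [-0.1719  0.3722  0.6778  1.6831 -0.2489  1.1752  2.1295] F [-0.6478 -0.782  -2.479 ] T [-0.0254 -0.0292  0.0071] w 0.386
yax [ 0.0107  0.9999 -0.0004] xax [-0.0009 -0.0004 -1.    ]
to [ 0.5605 -0.2512  0.19  ] norm tx,ty,tz [-0.1089 -0.0001 -0.0054]
disc [ 0.0012 -0.      0.1298] exp 0.12987529986272037 ((0.5614628195762634, -0.2510238289833069), 0.05926564708352089) 19616
collartop [ 0.559  -0.2512  0.1551]
```

>>> drive_tool(
  series=[
    {"tx":-0.008,"ty":0,"tz":-0.003,"roll":0,"jaw":-1},
    {"tx":-0.01,"ty":0,"tz":0,"roll":0,"jaw":-1},
    {"tx":-0.01,"ty":0,"tz":0,"roll":0,"jaw":-1},
  ],
)

```text
time: 26.4
position: [0.5622, -0.2514, 0.1437]
tcp_rot: [-1.115, 1.57, -1.125]
force: [-0.2, -0.4, -2.0]
grip_width: 0.385
```

```bash
python3 lift.py
```

```text
t 26.4 pos [ 0.5622 -0.2514  0.1437] q [-0.179   0.3504  0.6851  1.6678 -0.234   1.2066  2.1203] F [-0.2409 -0.4192 -1.9683] T [-0.0714 -0.0288  0.0341] w 0.385
yax [ 0.0107  0.9999 -0.0007] xax [ 0.0003 -0.0007 -1.    ]
to [ 0.5605 -0.2512  0.19  ] norm tx,ty,tz [-0.0771  0.0002 -0.0028]
disc [ 0.0024 -0.0003  0.1489] exp 0.14891456443635911 ((0.5601778030395508, -0.2516193687915802), 0.05922016128897667) 19617
collartop [ 0.558  -0.2515  0.1742]
```

>>> drive_tool(
  series=[
    {"tx":-0.008,"ty":0,"tz":-0.001,"roll":0,"jaw":-1},
    {"tx":-0.01,"ty":0,"tz":0,"roll":0,"jaw":-1},
    {"tx":-0.01,"ty":0,"tz":0,"roll":0,"jaw":-1},
  ],
)

```text
time: 26.75
position: [0.5617, -0.2516, 0.1626]
tcp_rot: [-0.608, 1.569, -0.619]
force: [0.5, 0.1, -1.4]
grip_width: 0.387
```

```bash
python3 lift.py
```

```text
t 26.75 pos [ 0.5617 -0.2516  0.1626] q [-0.1846  0.3324  0.6909  1.6485 -0.2215  1.2392  2.1117] F [ 0.4627  0.0956 -1.3816] T [ 0.0179 -0.0168  0.0269] w 0.387
yax [ 0.0109  0.9999 -0.0009] xax [ 0.0012 -0.0009 -1.    ]
to [ 0.5605 -0.2512  0.19  ] norm tx,ty,tz [-0.0457  0.0006 -0.002 ]
disc [ 0.0033 -0.0006  0.1677] exp 0.16778676487656438 ((0.5598058104515076, -0.25174421072006226), 0.059355728328228) 19624
collartop [ 0.5575 -0.2517  0.1931]
```

>>> drive_tool(
  series=[
    {"tx":-0.01,"ty":0,"tz":-0.001,"roll":0,"jaw":-1},
    {"tx":-0.01,"ty":0,"tz":0,"roll":0,"jaw":-1},
    {"tx":-0.01,"ty":0,"tz":0,"roll":0,"jaw":-1},
    {"tx":-0.01,"ty":0,"tz":0,"roll":0,"jaw":-1},
    {"tx":0,"ty":0,"tz":0,"roll":0,"jaw":-1},
    {"tx":0,"ty":0,"tz":0,"roll":0,"jaw":-1},
    {"tx":0,"ty":0,"tz":0,"roll":0,"jaw":-1},
  ],
)

```text
time: 27.5
position: [0.5618, -0.252, 0.1905]
tcp_rot: [-0.372, 1.567, -0.383]
force: [-0.1, 0.4, -1.0]
grip_width: 0.384
```

```bash
python3 lift.py; python3 - <<'E'
from st import *
p=snap('side');cv2.imwrite('pics/s20.png',cv2.resize(p['img'][90:340,170:420],None,fx=2.4,fy=2.4))
C=cloud(p);C[p['z_map']<=0]=np.nan
q=sel(C,(.5595,-.2505),.06,.09,.162)
for a in np.arange(.09,.165,.006):
    k=q[(q[:,2]>=a)&(q[:,2]<a+.006)];
    if len(k):print(round(a,3),len(k),k.mean(0))
s=env.sense();print(s['joint_vel'],s['position'])
E
```

```text
t 27.5 pos [ 0.5618 -0.252   0.1905] q [-0.1915  0.3088  0.6982  1.6166 -0.2054  1.2869  2.1004] F [-0.1404  0.3877 -1.0031] T [-0.0121  0.0113  0.0306] w 0.384
yax [ 0.0109  0.9999 -0.0015] xax [ 0.0039 -0.0016 -1.    ]
to [ 0.5605 -0.2512  0.19  ] norm tx,ty,tz [ 0.0008  0.0013 -0.0023]
disc [ 0.0057 -0.0009  0.1957] exp 0.19571175892117113 ((0.5595948696136475, -0.25236308574676514), 0.05913595110177994) 19603
collartop [ 0.5575 -0.2521  0.221 ]
0.09 791 [ 0.5548 -0.2655  0.0927]
0.096 23 [ 0.5604 -0.2585  0.0981]
0.102 12 [ 0.559  -0.2556  0.1051]
0.108 2 [ 0.5563 -0.2535  0.1091]
[ 0.      0.002  -0.0006  0.0015  0.0003  0.0013 -0.0012] [ 0.5617 -0.252   0.1903]
```

View pics/s20.png

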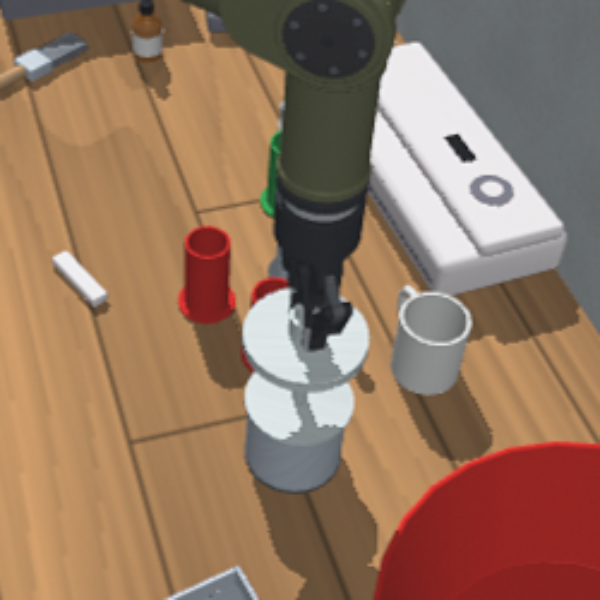

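```bash
python3 - <<'E'
from st import *
p=snap('top');C=cloud(p);C[p['z_map']<=0]=np.nan
q=sel(C,(.655,.01),.06,.11,.22)
for a in np.arange(.11,.22,.02):
    k=q[(q[:,2]>=a)&(q[:,2]<a+.02)];print(round(a,2),len(k),k.mean(0) if len(k) else 0)
s=env.sense();print(s['time'],s['position'],s['force'])
env.job_done()
E
```

```text
0.11 10 [0.6581 0.0086 0.1202]
0.13 9 [0.6601 0.0127 0.1423]
0.15 9 [0.6628 0.0153 0.1599]
0.17 8 [0.6651 0.0185 0.1785]
0.19 35 [0.6715 0.0252 0.1993]
0.21 0 0
27.65 [ 0.5617 -0.2519  0.1903] [-0.6291  0.268  -1.906 ]
the job is handed in; nothing more can be done
```

The job is done as asked and handed in at 27.65 s, well inside the 69 s limit.

- **Stick:** I pulled it out of the canister and stood it thick end up in the steel cup. The last top view shows it at rest, leaning about 12° against the rim, with its top at about 0.20 m.
- **Nested lids:** I carried both by the knob, lowered them onto the canister at low force (about 15 N at contact) and let go. The outer disc then measured 0.0986 m, level to about 0.1°, and the knob top 0.156 m. Both match a fully seated inner lid (0.098 m and 0.156 m expected).
- **Outer lid:** I gripped it by the collar alone and lifted it straight up. Its disc top is at 0.196 m, so the skirt bottom is at about 0.182 m, roughly 26 mm above the knob. It is level to about 0.3° and the arm is still. The last side view shows the inner lid's flange at 0.093 m on the rim (0.094 m expected).

Two things did not match what I expected:
- **Tool height:** The reported TCP height was about 29 mm lower than the fingers really were, so my first close on the knob shut above it on nothing. I corrected from the images and gripped again. The stick was probably also held at its thick end for the same reason.
- **Drift:** Fast moves shifted the arm by 10 to 20 mm and tilted the tool slightly, so I did the placing in small, checked steps.

I did not re-measure the bystanders at the end. The later pictures show nothing moved or knocked over.

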